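# Take out the lock-out bar and close the book press guard

### The job

The book is in the press and it is time to close it up: lift the red lock-out bar straight up out of its two U brackets, keeping it level so that both ends come out together (it may be much heavier at one end, and it is a thin tube: grip it lightly), and lay it in the two slots of the wooden rest on the bench. Once the bar lies in the rest, let go of it and push the yellow-framed guard all the way shut until its latch clicks and holds it. Leave the jar, the brass weight and the loose book where they are.

Things in the scene. Friction and masses are not known exactly. Their poses are not given: they have to be found in the camera images.
- press: Low green bench press for books, 210 x 270 x 90 mm (own x, y, z), fixed; origin at the centre of its underside, z up, deck 90 mm above. The guard slides along own -y to shut; a grey latch housing 36 mm high stands at the -y end of the deck. Under the bar a clamped book rises 10 mm above the deck.
- brackets (a point): Midway between the two steel open-topped U brackets on the deck, at slot-floor height (120 mm above the bench). They stand at x = -64 and +64 mm from here: each 10 mm thick (x), 46 mm wide (y), slot 28 mm wide in y, walls 30 mm above the slot floor. The bar starts in both, along x (axes as the press), 118 mm of it free between.
- bar_mid (a point): Centre of the loose bar: red slippery thin-walled tube, 22 mm diameter (grip it with 30 to 45 N; over 55 N a finger dents it), black balls (26 mm) at its ends, 200 mm long over all, 0.88 kg. x runs along it; roll about x means nothing. A fixed slug hidden inside puts the balance point up to 41 mm from the centre, either way; gripped elsewhere it swings down in the fingers when lifted.
- bar_a (a point): Centre of the bar's ball end at the bar's own x = -87 mm.
- bar_b (a point): Centre of the bar's ball end at the bar's own x = +87 mm.
- bar: The same bar; origin and axes as bar_mid.
- rest_mid (a point): Where the bar's centre lies when resting in the fixed wooden rest (51 mm above the bench), x along the bar, z up. Base board 180 x 70 x 12 mm; two uprights at x = -62 and +62 mm, 8 mm thick, 50 mm wide, tops 58 mm and slot floors 40 mm above the bench, slots 32 mm wide in y. Either way round; balls outside the uprights (8 mm of play along x).
- guard (a joint): Travel of the guard in m: 0 open (start), 0.113 hard stop. A light spring (1.5 N open, 3 N shut) pushes it back open. From about 0.092 the latch roller adds about 10 N, gives way (the click) at 0.101, then holds the guard shut at about 0.110.
- guard_handle (a point): Centre of the upright yellow handle plate on the guard: 60 mm long (press x), 12 mm thick (press y), top 19 mm above this point, hood top 22 mm below it. The clear, yellow-framed hood is 100 x 90 mm (press x, y), its top 140 mm above the bench. It moves towards press -y to shut. Open, its front edge is 60 mm from the bar's axis.
- paste_jar: Bystander: amber closed jar, 64 mm diameter, 85 mm high; origin under its centre.
- weight: Bystander: brass weight, 60 mm diameter, 80 mm high; origin under its centre.
- book: Bystander: loose red book, 150 x 110 x 28 mm, lying flat; origin under its centre.
Not all that is in view belongs to the job. What is shaped like the bar but white is not meant.

How it is judged:
On the way, in this order (a step that is already met when the one before it is completed fails the run):
1. both ends of the bar lifted clear above the U brackets (z of each of bar_a, bar_b in the frame of press above 0.163 m), for 0.1 s.
2. bar lying in both slots of the rest, let go (z of bar_a in the frame of rest_mid between -0.006 and 0.005 m and z of bar_b in the frame of rest_mid between -0.006 and 0.005 m and horizontal distance between bar_mid and rest_mid below 0.014 m and angle between the x axis of bar_mid and the x axis of rest_mid, either way round below 0.12 rad and contact force between bar and the fingers below 0.3 N and linear speed of bar below 0.03 m/s), for 0.3 s.
3. guard pushed past the click (value of joint guard above 0.106 m), for 0.2 s.
At the end, for the whole second after the job is handed in: The bar lies in both slots of the rest (both ball centres within 6 mm of resting height, middle within 14 mm, direction within 0.12 rad), let go and still, and the guard is latched shut (joint above 0.106 m) (all of step 2 and value of joint guard above 0.106 m); the robot touches nothing.
It fails at once if the bar squeezed with more than 110 N (both fingers together) (contact force between bar and the fingers above 110 N).
It fails at once if the bar tilted more than 0.15 rad from level (angle between bar_mid's own x axis and vertical below 1.4208 rad or angle between bar_mid's own x axis and vertical above 1.7208 rad).
It fails at once if jar, weight or loose book moved more than 20 mm (distance of any of paste_jar, weight, book from where it was at the start of the episode above 0.02 m).
It also fails if it takes over 72 s, if anything falls off the work surface, if the arm or the gripper's body presses on something with over 40 N, if the wrist force passes 120 N, or if a joint passes its speed limit or range.

### The arm

A 6-joint arm with a two-finger parallel gripper is mounted at the origin on the work surface. World frame = base frame: x ahead of the robot, y to its left, z up, the work surface at z = 0. Lengths are in m, angles in rad, forces in N, time in s.
With the tool pointing down it reaches from about 0.3 to 0.875 m from the base axis. Payload 4.2 kg.
Tool frame: the origin (TCP) lies midway between the tips of the shut fingers; the grasp point (between the pads) lies 19 mm behind it; x points along the fingers, y is the direction in which the jaws open and shut, and the axes are right-handed (so a half turn about x gives the same grasp; the last joint's range is limited). The gripper opens to 85 mm and grips with 20 to 120 N. Pads are 22 mm wide; open, the fingers measure 114 mm over their backs; the gripper's body (76 mm by 85 mm) begins 54 mm behind the grasp point. The pads swing forward as they close: fully open they stand 13 mm farther back than shut.
Start: joints at [-1.261, 0.32, 1.565, -0, 1.257, -0.02], TCP at [0.186, -0.544, 0.231] pointing down, gripper open.
Joint ranges: [-3.11, 3.11], [-0.84, 2.01], [0.21, 2.61], [-1.34, 4.49], [0.05, 2.63], [-2.56, 2.56]. Speed limits (rad/s): [2.57, 2.57, 3.14, 3.14, 3.14, 3.14].

### API

Orientations are given as a unit quaternion [w, x, y, z].
In Python, from station import status, cams, hand_in gives the robot as it stands.
- The arm moves only by the shell command python3 -m pendant 'ROWS' [FORCE]. ROWS is a JSON object of lists of equal length, an entry for each row: "travel": the shift along the tool's x, y, z in mm, a list of three; "rotation": the turn, a rotation vector about the tool's x, y, z in degrees, a list of three; "gripper": the opening, from -1 (shut) to 1 (fully open). A call has 1 to 10 rows; each row shifts and turns the commanded pose from where the row before left it, along the tool's axes as they then stand; what a row does not reach is not made up. A row lasts 1/10 s, in which the tool goes at most 50 mm and 8.59 degrees, less where a joint would pass 70% of its speed; a pose out of reach is approached as far as the arm can. A call is refused whole if a number of a shift passes 50 or a number of a turn 8.59, either way. A call with a gripper value outside its range is refused whole. The fingers move at their own pace and stop on an object; FORCE is the grip in N (left out, the last holds). Time passes only in rows, so rows that do not move let the fingers close. It gives the time, the measured TCP pose, the force and the opening at its end, in the units of the state.
- status.state(): the state, without advancing time (a new reading comes with each control period).
- cams.snapshot(name): name is "side" or "top"; returns (picture, depth): 480x640x3 uint8, red, green, blue; 480x640 float32, m along the optical axis (not along the pixel's ray), 0 where there is no reading.
- cams.get_calibration(name): a dict with "fovy" (degrees; the focal length in pixels is half the picture's height over the tangent of half this angle, whatever the lens; pixels are square), "cx", "cy" (the principal point, pixels), "xyz" and "orientation" of the camera in the world. Camera axes: x right, y up, looking along -z (the intrinsics and any distortion apply to the point x, -y, -z); pixel columns grow to the right and rows downward; lengths in m; the calibration is good to about 2 mm. A picture is of the moment at which its call begins. get_calibration takes no time and is no camera call.
- hand_in(): hands the job in, once; it reports no verdict.
The state is a dict: "t": time; "joints": joint angles; "qd": joint speeds; "effort": joint torques, N m; "tcp_pos": TCP position; "eef_rot": TCP orientation; "force": force on the tool from outside, world axes, zero at the start; "ft_torque": the same for the moment, N m; "opening": opening from 0.0 (shut) to 1.0 (fully open).
Only numpy, scipy, OpenCV 4.12 (cv2) and the standard library are available. Lean on these libraries where they do the work, as an engineer would, in place of code of your own. Each camera call takes 0.05 s, during which the arm holds its last target.

## Working session

There is one attempt and no reset: what is moved stays moved. The work goes in short steps, Python scripts to look and compute and a shell command to move; the robot and the scene stay as the last step left them, time stands still between calls to the robot, and variables do not carry over. Pictures are saved under pics/ and viewed, and the job is handed in when it is done.

```bash
ls; mkdir -p pics; python3 - <<'E'
from station import status,cams
import cv2,numpy as np
for n in("side","top"):
    p,d=cams.snapshot(n); cv2.imwrite(f"pics/{n}0.png",p[:,:,::-1]); np.save(f"pics/{n}0.npy",d); np.save(f"pics/{n}0rgb.npy",p)
    print(cams.get_calibration(n))
print(status.state())
E
```

```text
pics
{'fovy': 56.436820506899195, 'cx': 322.8112416434427, 'cy': 235.48314022631732, 'xyz': array([0.41847819, 0.87211763, 1.0175877 ]), 'orientation': array([-0.06140027, -0.02627497,  0.36443297,  0.92883166])}
{'fovy': 45.291103749328876, 'cx': 317.9339412540374, 'cy': 222.89571449620047, 'xyz': array([0.38048268, 0.01814487, 1.6742448 ]), 'orientation': array([ 0.71363898,  0.03802564, -0.03778425, -0.6984596 ])}
{'t': 0.1, 'joints': array([-1.26105321e+00,  3.20205288e-01,  1.56554758e+00,  1.62978068e-05,
        1.25742719e+00, -1.99770208e-02]), 'qd': array([ 0.0008648 , -0.0013076 , -0.00527492, -0.00127679, -0.00071722,
       -0.00066168]), 'effort': array([ 6.34402841e-04, -4.16408122e+01, -2.34705877e+01, -8.59990973e-05,
        4.91258194e-03,  2.72537140e-07]), 'tcp_pos': array([ 0.18605842, -0.54360797,  0.23058305]), 'eef_rot': array([-0.1154884 , -0.69744382, -0.11660069,  0.69759503]), 'force': array([-0.16730331,  0.34273351,  0.53854939]), 'ft_torque': array([ 0.01944297,  0.01627782, -0.00519309]), 'opening': 1.0003059838800066}
```

View pics/top0.png

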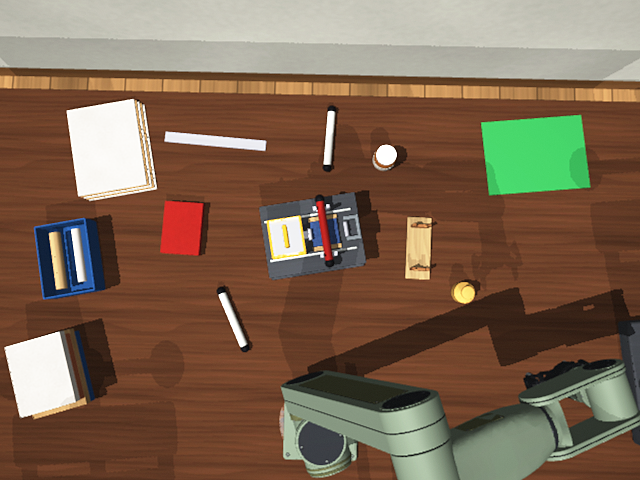

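View pics/side0.png

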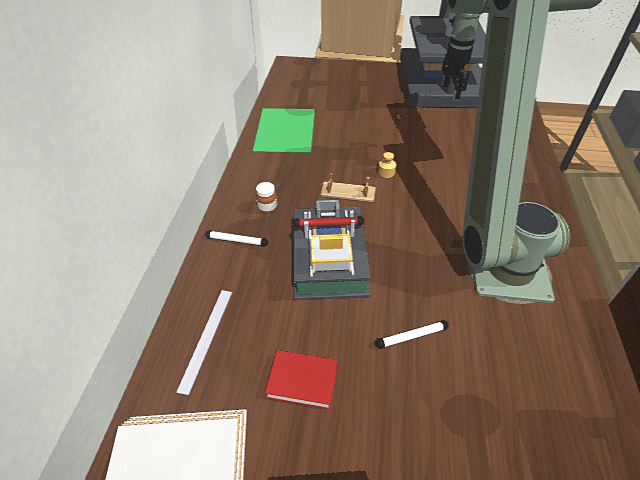

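Top view: the bar runs (320,200)–(328,262), the rest is at (419,248) and the handle at (286,237). The jar is at (385,157), the weight at (463,292) and the loose book at (183,228).

```bash
cat > h.py <<'E'
import numpy as np,cv2
from scipy.spatial.transform import Rotation as R
from station import cams
def cloud(n,d):
    c=cams.get_calibration(n); f=240/np.tan(np.radians(c["fovy"])/2)
    v,u=np.mgrid[0:480,0:640]
    P=np.stack([(u-c["cx"])/f*d,-(v-c["cy"])/f*d,-d],-1)
    q=c["orientation"]; r=R.from_quat([q[1],q[2],q[3],q[0]])
    return (P.reshape(-1,3)@r.as_matrix().T+c["xyz"]).reshape(480,640,3)
E
python3 - <<'E'
from h import *
for n in("top","side"):
    d=np.load(f"pics/{n}0.npy");p=np.load(f"pics/{n}0rgb.npy").astype(int);W=cloud(n,d);W[d==0]=np.nan
    hsv=cv2.cvtColor(p.astype(np.uint8),cv2.COLOR_RGB2HSV)
    r,g,b=p[...,0],p[...,1],p[...,2]
    print(n,'table',[W[q].round(4) for q in ([(350,200),(180,400),(300,550)] if n=="top" else [(330,250),(180,300),(350,350)])])
    red=(r>100)&(g<60)&(b<60)&(W[...,2]>.10)&(W[...,2]<.19)
    P=W[red]; m=np.median(P,0); P=P[np.linalg.norm(P-m,axis=1)<.15]; c=P.mean(0)
    u,s,vt=np.linalg.svd(P-c,full_matrices=False); t=(P-c)@vt[0]
    print('red',len(P),c.round(4),vt[0].round(4),np.percentile(t,[0,2,98,100]).round(4), 'z',np.percentile(P[:,2],[5,50,95]).round(4))
    # balls: dark above z .11 near line
    dk=(p.max(-1)<50)&(np.abs(W[...,2]-.14)<.03)&(np.linalg.norm(W-c,axis=-1)<.13)
    Q=W[dk]; tt=(Q-c)@vt[0]
    for sgn in(-1,1):
        S=Q[tt*sgn>.06]; print(' ball',len(S),S.mean(0).round(4) if len(S) else '')
    yl=(r>150)&(g>110)&(b<90)&(W[...,2]>.148)&(W[...,2]<.2)
    S=W[yl];S=S[np.linalg.norm(S-c,axis=1)<.2]; 
    print('handle',len(S),S.mean(0).round(4),np.percentile(S,[2,98],axis=0).round(4))
E
cd pics; python3 -c "
import cv2
a=cv2.imread('top0.png');cv2.imwrite('c1.png',cv2.resize(a[180:310,230:490],None,fx=3,fy=3,interpolation=2))
a=cv2.imread('side0.png');cv2.imwrite('c2.png',cv2.resize(a[140:310,240:420],None,fx=3.5,fy=3.5,interpolation=2))"
```

```text
top table [array([0.1886, 0.3491, 0.0038]), array([ 0.6937, -0.2191, -0.0025]), array([ 0.3514, -0.6525,  0.0033])]
red 397 [0.5267 0.0044 0.14  ] [-0.984  -0.1779  0.0045] [-0.0814 -0.0773  0.0776  0.081 ] z [0.1339 0.1403 0.1464]
 ball 45 [0.6139 0.0191 0.1408]
 ball 53 [ 0.4399 -0.0115  0.14  ]
handle 88 [0.506  0.1048 0.1776] [[0.4783 0.097  0.1493]
 [0.5338 0.1198 0.1875]]
side table [array([ 0.692 ,  0.2917, -0.0026]), array([ 0.6629, -0.3149,  0.001 ]), array([0.4286, 0.3177, 0.0028])]
red 201 [0.5213 0.0072 0.1361] [ 9.839e-01  1.790e-01 -8.000e-04] [-0.0781 -0.0776  0.0775  0.0828] z [0.1278 0.1358 0.1431]
 ball 35 [ 0.4357 -0.0071  0.1362]
 ball 33 [0.6127 0.0249 0.1341]
handle 188 [0.5027 0.1094 0.1636] [[0.4755 0.1025 0.1485]
 [0.531  0.1153 0.1795]]
```

View pics/c1.png

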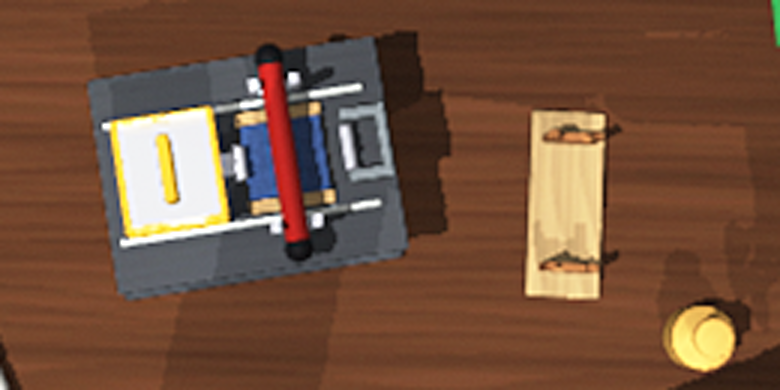

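View pics/c2.png

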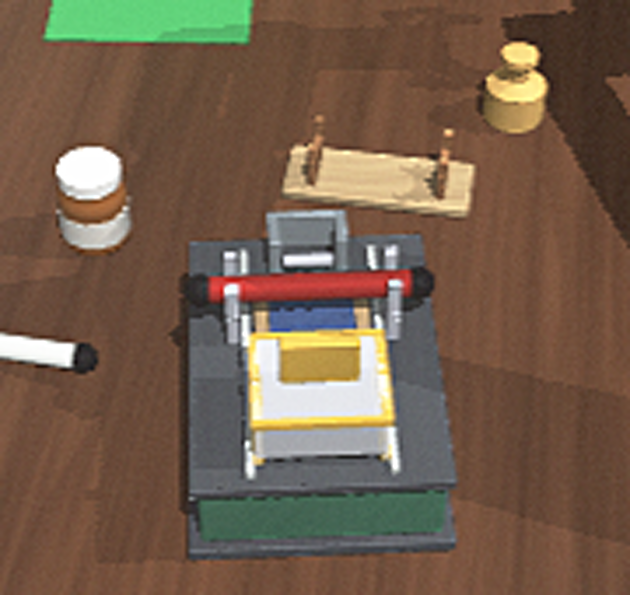

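```bash
python3 - <<'E'
from h import *
from station import status
for n,box in(("top",(200,300,395,440)),("side",(165,205,315,385))):
    d=np.load(f"pics/{n}0.npy");p=np.load(f"pics/{n}0rgb.npy");W=cloud(n,d);W[d==0]=np.nan
    v0,v1,u0,u1=box
    hsv=cv2.cvtColor(p,cv2.COLOR_RGB2HSV)[v0:v1,u0:u1].astype(int);w=W[v0:v1,u0:u1];rgb=p[v0:v1,u0:u1].astype(int)
    m=(rgb[...,0]>150)&(rgb[...,1]>105)&(w[...,2]<.03)
    S=w[m]; rect=cv2.minAreaRect((S[:,:2]*1000).astype(np.float32)); print(n,'board',m.sum(),np.round(rect[0],1),np.round(rect[1],1),rect[2],np.median(S[:,2]).round(4))
    h=(w[...,2]>.03); S=w[h]; c=S[:,0]>np.array(rect[0])[0]/1000
    for k in(c,~c):
        if k.sum(): print(' upr',k.sum(),S[k].mean(0).round(4),S[k].min(0).round(4),S[k].max(0).round(4))
s=status.state();q=s['eef_rot'];r=R.from_quat([q[1],q[2],q[3],q[0]]).as_matrix();print(r.round(3))
E
```

```text
top board 1353 [ 493.8 -271.6] [ 74.5 181. ] 88.02471160888672 0.0114
 upr 59 [ 0.5566 -0.2714  0.0456] [ 0.553  -0.2957  0.0325] [ 0.5613 -0.2455  0.0634]
 upr 58 [ 0.4332 -0.2677  0.0463] [ 0.4287 -0.2906  0.03  ] [ 0.4372 -0.2427  0.0657]
side board 709 [ 476.5 -304.4] [142.5 206.2] 88.96966552734375 0.0109
 upr 154 [ 0.5423 -0.1358  0.1012] [ 0.5049 -0.2972  0.0316] [ 0.5711 -0.0695  0.1286]
 upr 70 [ 0.411  -0.3135  0.0438] [ 0.3751 -0.3943  0.0305] [ 0.4342 -0.24    0.0607]
[[-0.     0.324 -0.946]
 [ 0.002 -0.946 -0.324]
 [-1.    -0.002 -0.   ]]
```

```bash
cat >> h.py <<'E'
from station import status
def go(x,y,z,yaw):
    """tool deltas to put TCP at xyz with tool x down, bar-direction yaw deg (tool z = -bardir)"""
    s=status.state();q=s['eef_rot'];r=R.from_quat([q[1],q[2],q[3],q[0]]).as_matrix()
    b=np.array([np.cos(np.radians(yaw)),np.sin(np.radians(yaw)),0])
    T=np.stack([[0,0,-1],np.cross(-b,[0,0,-1]),-b],1)
    D=np.array([x,y,z])-s['tcp_pos']
    print('t',round(s['t'],2),'tcp',s['tcp_pos'].round(4),'open',round(s['opening'],3),'F',s['force'].round(2),'M',s['ft_torque'].round(3))
    print('travel now-frame mm',(r.T@D*1000).round(1),'target-frame',(T.T@D*1000).round(1),'rot deg',np.degrees(R.from_matrix(r.T@T).as_rotvec()).round(2))
E
python3 - <<'E'
from h import *
d=np.load("pics/side0.npy");p=np.load("pics/side0rgb.npy").astype(int);W=cloud("side",d)
near=(abs(W[...,0]-.4945)<.12)&(abs(W[...,1]+.27)<.065)
b=near&(p[...,0]>150)&(p[...,1]>105)&(abs(W[...,2]-.012)<.012)
rect=cv2.minAreaRect((W[b][:,:2]*1000).astype(np.float32));print(rect,W[b][:,2].mean())
u=near&(W[...,2]>.03);S=W[u]
for k in(S[:,0]>.4945,S[:,0]<=.4945): print(k.sum(),S[k].mean(0).round(4),S[k].min(0).round(4),S[k].max(0).round(4))
go(.525,.002,.215,10.25)
E
```

```text
((490.2225036621094, -275.66412353515625), (84.5467529296875, 179.86849975585938), 87.81060028076172) 0.010877177923091301
42 [ 0.5533 -0.2709  0.0449] [ 0.5501 -0.2972  0.0316] [ 0.5573 -0.2455  0.0606]
41 [ 0.43   -0.2682  0.0478] [ 0.4257 -0.2949  0.0332] [ 0.4342 -0.24    0.0607]
t 0.1 tcp [ 0.1861 -0.5436  0.2306] open 1.0 F [-0.17  0.34  0.54] M [ 0.019  0.016 -0.005]
travel now-frame mm [  16.3 -406.5 -497.3] target-frame [  15.6 -476.6 -430.6] rot deg [8.64 0.   0.09]
```

```bash
python3 -m pendant '{"travel":[[0,0,0],[0,-40,-36],[0,-40,-36],[0,-40,-36],[0,-40,-36],[0,-40,-36],[0,-40,-36],[0,-40,-36],[0,-40,-36],[0,-40,-36]],"rotation":[[8.55,0,0],[0,0,0],[0,0,0],[0,0,0],[0,0,0],[0,0,0],[0,0,0],[0,0,0],[0,0,0],[0,0,0]],"gripper":[0.1,0.1,0.1,0.1,0.1,0.1,0.1,0.1,0.1,0.1]}' 35
python3 -c "
from h import *
go(.525,.0015,.18,10.25)"
```

```text
t: 1.1
tcp_pos: [0.4228, -0.159, 0.2312]
eef_rot: [-0.064, -0.704, -0.064, 0.704]
force: [-0.1, -0.4, -0.3]
opening: 0.553
t 1.1 tcp [ 0.4228 -0.159   0.2312] open 0.553 F [-0.13 -0.41 -0.35] M [-0.035 -0.041 -0.005]
travel now-frame mm [  51.2 -139.5 -129.4] target-frame [  51.2 -139.7 -129.2] rot deg [ 0.09  0.   -0.01]
```

```bash
python3 -m pendant '{"travel":[[5,-35,-32],[5,-35,-32],[5,-35,-32],[10,-10,-10],[10,0,0],[0,0,0],[0,0,0]],"rotation":[[0,0,0],[0,0,0],[0,0,0],[0,0,0],[0,0,0],[0,0,0],[0,0,0]],"gripper":[0.1,0.1,0.1,0.1,0.1,0.1,0.1]}'
python3 - <<'E'
from h import *
go(.525,.0015,.18,10.25)
for n in("side","top"):
    p,d=cams.snapshot(n); cv2.imwrite(f"pics/{n}1.png",cv2.resize(p[140:310,230:430,::-1],None,fx=3,fy=3,interpolation=2))
E
```

```text
t: 1.8
tcp_pos: [0.5049, -0.03, 0.196]
eef_rot: [-0.063, -0.704, -0.063, 0.705]
force: [0.1, 1.0, 0.3]
opening: 0.55
t 1.8 tcp [ 0.5049 -0.03    0.196 ] open 0.55 F [0.09 1.05 0.28] M [-0.023  0.044 -0.043]
travel now-frame mm [ 15.9 -27.4 -25.4] target-frame [ 16.  -27.4 -25.4] rot deg [ 0.    0.09 -0.01]
```

```bash
python3 -m pendant '{"travel":[[5,-14,-13],[5,-13,-12],[6,0,0],[0,0,0],[0,0,0]],"rotation":[[0,0,0],[0,0,0],[0,0,0],[0,0,0],[0,0,0]],"gripper":[0.1,0.1,0.1,0.1,0.1]}'
python3 - <<'E'
from h import *
go(.525,.0015,.109,10.25)
for n in("side","top"):
    p,d=cams.snapshot(n); cv2.imwrite(f"pics/{n}2.png",cv2.resize(p[140:310,230:430,::-1],None,fx=3,fy=3,interpolation=2))
E
```

```text
t: 2.4
tcp_pos: [0.5253, 0.002, 0.1802]
eef_rot: [-0.064, -0.704, -0.064, 0.705]
force: [0.1, -0.2, 0.1]
opening: 0.552
t 2.4 tcp [0.5253 0.002  0.1802] open 0.552 F [ 0.14 -0.23  0.12] M [ 0.057 -0.01  -0.016]
travel now-frame mm [71.2  0.4  0.3] target-frame [71.2  0.4  0.4] rot deg [ 0.09  0.05 -0.01]
```

View pics/side2.png

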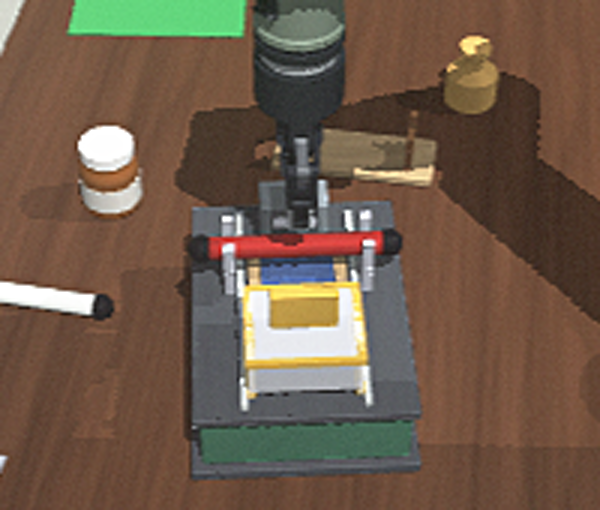

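View pics/top2.png

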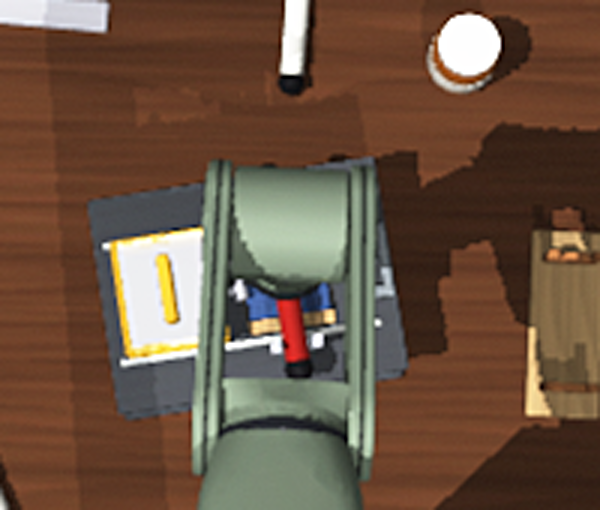

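```bash
python3 -m pendant '{"travel":[[20,0,0],[20,0,0],[15,0,0],[10,0,0],[6,0,0],[0,0,0],[0,0,0]],"rotation":[[0,0,0],[0,0,0],[0,0,0],[0,0,0],[0,0,0],[0,0,0],[0,0,0]],"gripper":[0.1,0.1,0.1,0.1,0.1,0.1,0.1]}'
python3 - <<'E'
from h import *
go(.525,.0015,.109,10.25)
p,d=cams.snapshot("side"); cv2.imwrite(f"pics/side3.png",cv2.resize(p[160:260,260:380,::-1],None,fx=5,fy=5,interpolation=2))
E
```

```text
t: 3.2
tcp_pos: [0.5261, 0.0022, 0.1099]
eef_rot: [0.064, 0.705, 0.064, -0.704]
force: [-0.5, -0.9, -0.8]
opening: 0.553
t 3.2 tcp [0.5261 0.0022 0.1099] open 0.553 F [-0.45 -0.92 -0.83] M [ 0.    -0.032  0.003]
travel now-frame mm [0.9 0.5 1.3] target-frame [0.9 0.5 1.3] rot deg [ 0.09 -0.06 -0.02]
```

View pics/side3.png

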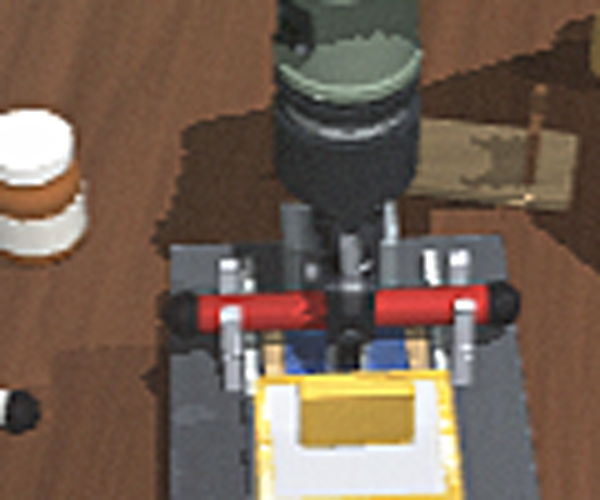

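```bash
python3 -m pendant '{"travel":[[0,0,0],[0,0,0],[0,0,0],[0,0,0],[0,0,0],[0,0,0],[0,0,0]],"rotation":[[0,0,0],[0,0,0],[0,0,0],[0,0,0],[0,0,0],[0,0,0],[0,0,0]],"gripper":[-1,-1,-1,-1,-1,-1,-1]}' 35
python3 -c "
from h import *
go(.525,.0015,.109,10.25)"
python3 -m pendant '{"travel":[[0,0,0]],"rotation":[[0,0,0]],"gripper":[-1]}'
python3 -c "
from h import *
go(.525,.0015,.109,10.25)"

```

```text
t: 3.95
tcp_pos: [0.5261, 0.0022, 0.1099]
eef_rot: [0.064, 0.705, 0.064, -0.704]
force: [-1.3, -0.7, 6.4]
opening: 0.245
t 3.95 tcp [0.5261 0.0022 0.1099] open 0.245 F [-1.27 -0.75  6.44] M [-0.272  0.059 -0.014]
travel now-frame mm [0.9 0.5 1.2] target-frame [0.9 0.5 1.2] rot deg [ 0.11 -0.07 -0.03]
t: 4.05
tcp_pos: [0.5261, 0.0021, 0.11]
eef_rot: [0.064, 0.705, 0.064, -0.704]
force: [-0.1, -0.3, 5.6]
opening: 0.243
t 4.05 tcp [0.5261 0.0021 0.11  ] open 0.243 F [-0.08 -0.33  5.61] M [-0.111  0.08   0.039]
travel now-frame mm [1.  0.4 1.2] target-frame [1.  0.4 1.2] rot deg [ 0.11 -0.07 -0.04]
```

```bash
python3 -m pendant '{"travel":[[-1.5,0,0],[-1.5,0,0],[0,0,0],[0,0,0],[0,0,0]],"rotation":[[0,0,0],[0,0,0],[0,0,0],[0,0,0],[0,0,0]],"gripper":[-1,-1,-1,-1,-1]}'
for i in 1 2 3; do python3 -c "
from h import *
p,d=cams.snapshot('side')
go(.525,.0015,.109,10.25)
cv2.imwrite('pics/side4.png',cv2.resize(p[160:260,260:380,::-1],None,fx=5,fy=5,interpolation=2))" | head -1;done
```

```text
t: 4.55
tcp_pos: [0.525, 0.0024, 0.1117]
eef_rot: [-0.064, -0.704, -0.064, 0.705]
force: [-0.8, -0.8, -6.6]
opening: 0.244
t 4.6 tcp [0.525  0.0023 0.1117] open 0.248 F [-0.6  -0.03 -6.88] M [-0.011 -0.064  0.032]
t 4.65 tcp [0.525  0.0023 0.1118] open 0.246 F [-0.47  0.48 -7.25] M [-0.04  -0.019  0.06 ]
t 4.7 tcp [0.525  0.0023 0.1119] open 0.245 F [-1.27 -0.31 -5.55] M [-0.01   0.003 -0.007]
```

View pics/side4.png

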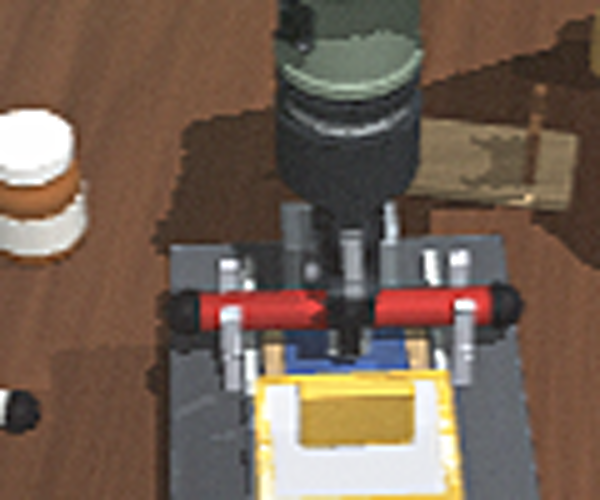

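```bash
cat >> h.py <<'E'
def slope(p):
    h=p.astype(int); m=(h[...,0]>100)&(h[...,1]<60)&(h[...,2]<60); m[:180]=0;m[235:]=0;m[:,:280]=0;m[:,375:]=0
    v,u=np.nonzero(m); c=[(x,v[u==x].mean()) for x in range(u.min(),u.max()+1) if (u==x).sum()>=3]
    c=np.array(c); k=np.polyfit(c[:,0],c[:,1],1)
    dk=(p.max(-1)<45)
    return 'slope',k[0].round(4),'len',len(c),'at300',np.polyval(k,300).round(2),'at360',np.polyval(k,360).round(2)
E
python3 -m pendant '{"travel":[[-1.5,0,0],[-1,0,0],[0,0,0],[0,0,0],[0,0,0]],"rotation":[[0,0,0],[0,0,0],[0,0,0],[0,0,0],[0,0,0]],"gripper":[-1,-1,-1,-1,-1]}'
python3 -c "
from h import *
print(slope(np.load('pics/side0rgb.npy')))
for i in range(5):
    p,d=cams.snapshot('side');s=status.state();print(s['tcp_pos'][2].round(4),s['force'].round(2),s['ft_torque'].round(3),slope(p))
cv2.imwrite('pics/side5.png',cv2.resize(p[160:260,260:380,::-1],None,fx=5,fy=5,interpolation=2))"
```

```text
t: 5.2
tcp_pos: [0.5256, 0.0023, 0.1148]
eef_rot: [-0.064, -0.704, -0.064, 0.704]
force: [-1.4, -1.0, -6.0]
opening: 0.246
('slope', np.float64(-0.0401), 'len', 45, 'at300', np.float64(222.93), 'at360', np.float64(220.52))
0.1148 [-0.4  -0.71 -5.92] [ 0.027 -0.002 -0.068] ('slope', np.float64(0.0299), 'len', 33, 'at300', np.float64(219.95), 'at360', np.float64(221.74))
0.1148 [-0.94 -0.24 -6.63] [ 0.004  0.1   -0.07 ] ('slope', np.float64(0.0273), 'len', 34, 'at300', np.float64(220.17), 'at360', np.float64(221.8))
0.1148 [-0.75 -0.4  -5.78] [ 0.032  0.035 -0.023] ('slope', np.float64(0.0274), 'len', 30, 'at300', np.float64(220.03), 'at360', np.float64(221.68))
0.1148 [-1.68  0.45 -6.01] [-0.018  0.037  0.019] ('slope', np.float64(0.0228), 'len', 33, 'at300', np.float64(220.36), 'at360', np.float64(221.73))
0.1148 [-1.12  0.21 -5.08] [ 0.022  0.101 -0.056] ('slope', np.float64(0.0235), 'len', 36, 'at300', np.float64(220.38), 'at360', np.float64(221.79))
```

View pics/side5.png

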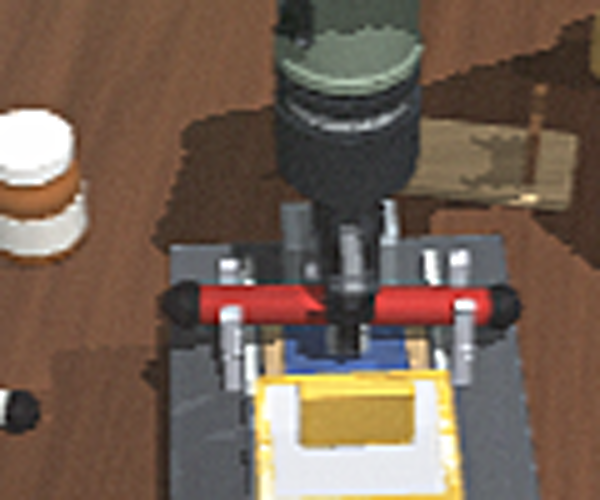

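Lifting 5 mm took about 6 N of the 8.6 N weight. The far (+x) ball rose about 3 px and the near (-x) ball stayed down, so the balance point is roughly 21 mm towards -x. I'll lower and regrip there.

```bash
python3 -m pendant '{"travel":[[2,0,0],[2,0,0],[1,0,0],[0,0,0],[0,0,0],[0,0,0],[0,0,0],[0,0,10],[0,0,11],[0,0,0]],"rotation":[[0,0,0],[0,0,0],[0,0,0],[0,0,0],[0,0,0],[0,0,0],[0,0,0],[0,0,0],[0,0,0],[0,0,0]],"gripper":[-1,-1,-1,-1,-0.1,-0.1,-0.1,-0.1,-0.1,-0.1]}'
python3 -m pendant '{"travel":[[0,0,0],[0,0,0],[0,0,0],[0,0,0],[0,0,0],[0,0,0],[0,0,0]],"rotation":[[0,0,0],[0,0,0],[0,0,0],[0,0,0],[0,0,0],[0,0,0],[0,0,0]],"gripper":[-0.1,-0.1,-1,-1,-1,-1,-1]}' 35
python3 -c "
from h import *
for i in range(2):
    p,d=cams.snapshot('side');s=status.state();print(s['tcp_pos'].round(4),s['force'].round(2),s['ft_torque'].round(3),slope(p),s['opening'])
cv2.imwrite('pics/side6.png',cv2.resize(p[160:260,260:380,::-1],None,fx=5,fy=5,interpolation=2))"
```

```text
t: 6.45
tcp_pos: [0.5026, -0.0017, 0.1096]
eef_rot: [-0.064, -0.703, -0.064, 0.705]
force: [0.3, 0.7, -1.0]
opening: 0.455
t: 7.15
tcp_pos: [0.5053, -0.0015, 0.1099]
eef_rot: [0.064, 0.704, 0.064, -0.704]
force: [-0.0, 0.9, 2.8]
opening: 0.241
[ 0.5053 -0.0015  0.11  ] [-0.11 -0.67  1.42] [-0.076  0.004  0.028] ('slope', np.float64(-0.032), 'len', 29, 'at300', np.float64(222.88), 'at360', np.float64(220.97)) 0.2468514884344845
[ 0.5053 -0.0015  0.11  ] [ 0.21 -0.02  2.14] [-0.086 -0.049  0.06 ] ('slope', np.float64(-0.033), 'len', 29, 'at300', np.float64(222.82), 'at360', np.float64(220.84)) 0.24748501470937925
```

View pics/side6.png

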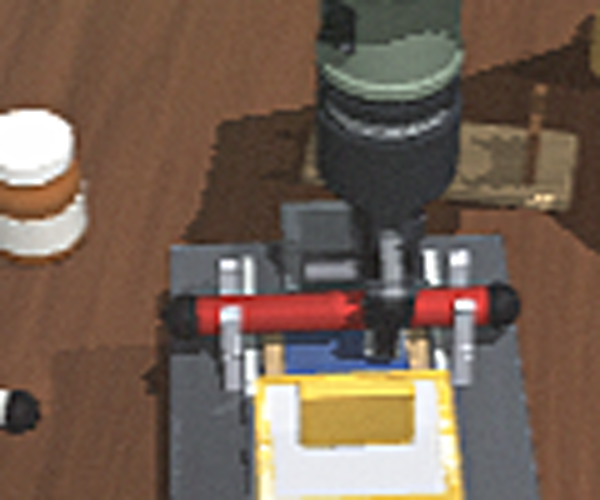

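```bash
python3 -m pendant '{"travel":[[-1.5,0,0],[-1.5,0,0],[-1.5,0,0],[-1,0,0],[0,0,0],[0,0,0],[0,0,0]],"rotation":[[0,0,0],[0,0,0],[0,0,0],[0,0,0],[0,0,0],[0,0,0],[0,0,0]],"gripper":[-1,-1,-1,-1,-1,-1,-1]}'
python3 -c "
from h import *
for i in range(5):
    p,d=cams.snapshot('side');s=status.state();print(s['tcp_pos'].round(4),s['force'].round(2),s['ft_torque'].round(3),slope(p))
cv2.imwrite('pics/side7.png',cv2.resize(p[160:260,260:380,::-1],None,fx=5,fy=5,interpolation=2))"
```

```text
t: 7.95
tcp_pos: [0.5049, -0.0015, 0.1152]
eef_rot: [-0.064, -0.704, -0.064, 0.704]
force: [-0.1, -0.6, -9.0]
opening: 0.244
[ 0.5049 -0.0015  0.1152] [-0.08 -0.33 -8.27] [ 0.092 -0.114  0.006] ('slope', np.float64(-0.0058), 'len', 37, 'at300', np.float64(220.93), 'at360', np.float64(220.58))
[ 0.5049 -0.0015  0.1152] [ 0.4  -0.42 -8.94] [ 0.099 -0.099 -0.007] ('slope', np.float64(-0.0016), 'len', 38, 'at300', np.float64(220.61), 'at360', np.float64(220.51))
[ 0.505  -0.0015  0.1153] [ 0.24 -0.9  -8.21] [ 0.036 -0.135  0.039] ('slope', np.float64(-0.0082), 'len', 34, 'at300', np.float64(220.93), 'at360', np.float64(220.43))
[ 0.505  -0.0015  0.1153] [-0.15 -0.09 -8.32] [ 0.039 -0.166  0.066] ('slope', np.float64(-0.0242), 'len', 37, 'at300', np.float64(221.13), 'at360', np.float64(219.68))
[ 0.505  -0.0015  0.1153] [-0.74  0.07 -9.71] [ 0.04  -0.118 -0.022] ('slope', np.float64(-0.0043), 'len', 37, 'at300', np.float64(220.7), 'at360', np.float64(220.44))
```

View pics/side7.png

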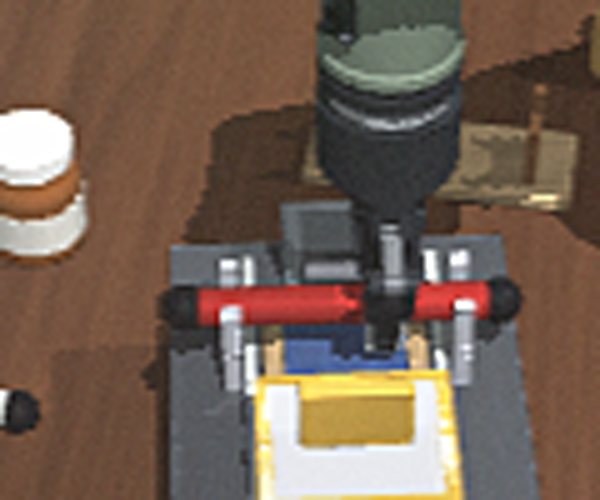

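Now the grip carries the full weight, but My ≈ -0.12 N m and a 0.03 rad tilt (+x up) put the balance point about 13 mm further towards -x. I'll regrip once more.

```bash
python3 -m pendant '{"travel":[[2,0,0],[2,0,0],[1.5,0,0],[0,0,0],[0,0,0],[0,0,0],[0,0,0],[0,0,6],[0,0,6],[0,0,0]],"rotation":[[0,0,0],[0,0,0],[0,0,0],[0,0,0],[0,0,0],[0,0,0],[0,0,0],[0,0,0],[0,0,0],[0,0,0]],"gripper":[-1,-1,-1,-1,-0.1,-0.1,-0.1,-0.1,-0.1,-0.1]}'
python3 -m pendant '{"travel":[[0,0,0],[0,0,0],[0,0,0],[0,0,0],[0,0,0],[0,0,0],[0,0,0]],"rotation":[[0,0,0],[0,0,0],[0,0,0],[0,0,0],[0,0,0],[0,0,0],[0,0,0]],"gripper":[-0.1,-0.1,-1,-1,-1,-1,-1]}' 38
python3 -m pendant '{"travel":[[-1.5,0,0],[-1.5,0,0],[-1.5,0,0],[-1,0,0],[0,0,0],[0,0,0],[0,0,0]],"rotation":[[0,0,0],[0,0,0],[0,0,0],[0,0,0],[0,0,0],[0,0,0],[0,0,0]],"gripper":[-1,-1,-1,-1,-1,-1,-1]}'
python3 -c "
from h import *
for i in range(5):
    p,d=cams.snapshot('side');s=status.state();print(s['tcp_pos'].round(4),s['force'].round(2),s['ft_torque'].round(3),slope(p))
cv2.imwrite('pics/side8.png',cv2.resize(p[160:260,260:380,::-1],None,fx=5,fy=5,interpolation=2))"
```

```text
t: 9.2
tcp_pos: [0.492, -0.0038, 0.1098]
eef_rot: [-0.064, -0.704, -0.064, 0.705]
force: [-0.2, 0.2, 0.1]
opening: 0.453
t: 9.9
tcp_pos: [0.4934, -0.0036, 0.1099]
eef_rot: [0.064, 0.704, 0.064, -0.704]
force: [0.0, 1.0, 2.1]
opening: 0.245
t: 10.6
tcp_pos: [0.4931, -0.0037, 0.1152]
eef_rot: [-0.064, -0.704, -0.064, 0.704]
force: [-0.1, -0.2, -8.4]
opening: 0.245
[ 0.4931 -0.0036  0.1152] [-0.5  -0.13 -8.57] [ 0.05  -0.012  0.04 ] ('slope', np.float64(-0.0271), 'len', 38, 'at300', np.float64(221.2), 'at360', np.float64(219.58))
[ 0.4931 -0.0036  0.1152] [-0.35 -0.27 -8.24] [-0.034 -0.078  0.019] ('slope', np.float64(-0.0173), 'len', 38, 'at300', np.float64(221.09), 'at360', np.float64(220.05))
[ 0.4931 -0.0036  0.1152] [ 1.06 -0.47 -9.19] [-0.002 -0.064  0.003] ('slope', np.float64(-0.0098), 'len', 38, 'at300', np.float64(220.88), 'at360', np.float64(220.3))
[ 0.4931 -0.0036  0.1153] [ 0.81 -0.65 -9.06] [-0.044 -0.083 -0.035] ('slope', np.float64(-0.0155), 'len', 36, 'at300', np.float64(221.1), 'at360', np.float64(220.17))
[ 0.4932 -0.0036  0.1153] [ 0.38 -0.3  -8.25] [-0.015 -0.017 -0.001] ('slope', np.float64(-0.0113), 'len', 37, 'at300', np.float64(220.81), 'at360', np.float64(220.14))
```

View pics/side8.png

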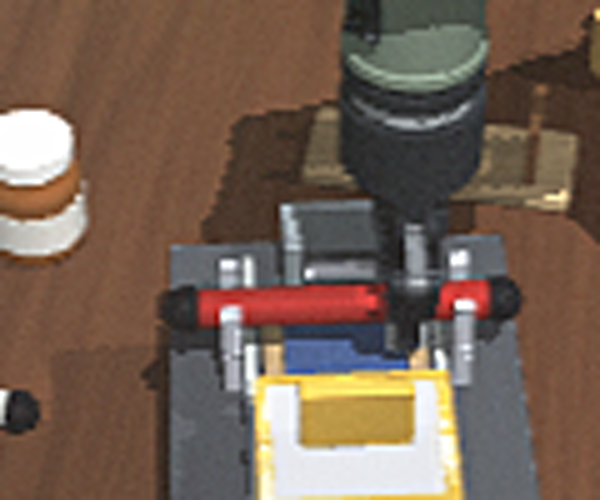

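```bash
python3 -m pendant '{"travel":[[-2,0,0],[-4,0,0],[-5,0,0],[-5,0,0],[-3,0,0],[-1,0,0],[0,0,0],[0,0,0]],"rotation":[[0,0,0],[0,0,0],[0,0,0],[0,0,0],[0,0,0],[0,0,0],[0,0,0],[0,0,0]],"gripper":[-1,-1,-1,-1,-1,-1,-1,-1]}'
python3 -c "
from h import *
for i in range(4):
    p,d=cams.snapshot('side');s=status.state();print(s['tcp_pos'].round(4),s['force'].round(2),s['ft_torque'].round(3),slope(p))
cv2.imwrite('pics/side9.png',cv2.resize(p[160:260,260:380,::-1],None,fx=5,fy=5,interpolation=2))"
```

```text
t: 11.65
tcp_pos: [0.493, -0.0036, 0.1352]
eef_rot: [-0.064, -0.704, -0.064, 0.704]
force: [-0.4, -0.0, -9.0]
opening: 0.246
[ 0.493  -0.0036  0.1351] [-0.17  0.32 -8.75] [-0.03  -0.054 -0.011] ('slope', np.float64(-0.0405), 'len', 43, 'at300', np.float64(216.63), 'at360', np.float64(214.2))
[ 0.493  -0.0036  0.1351] [-0.06 -0.29 -8.84] [ 0.026 -0.043  0.004] ('slope', np.float64(-0.0333), 'len', 43, 'at300', np.float64(216.54), 'at360', np.float64(214.54))
[ 0.493  -0.0036  0.1351] [ 0.65  0.2  -8.33] [-0.011 -0.016 -0.011] ('slope', np.float64(-0.0311), 'len', 41, 'at300', np.float64(216.49), 'at360', np.float64(214.62))
[ 0.4931 -0.0036  0.1351] [-0.15  0.19 -8.83] [-0.011 -0.065 -0.033] ('slope', np.float64(-0.0329), 'len', 43, 'at300', np.float64(216.59), 'at360', np.float64(214.62))
```

View pics/side9.png

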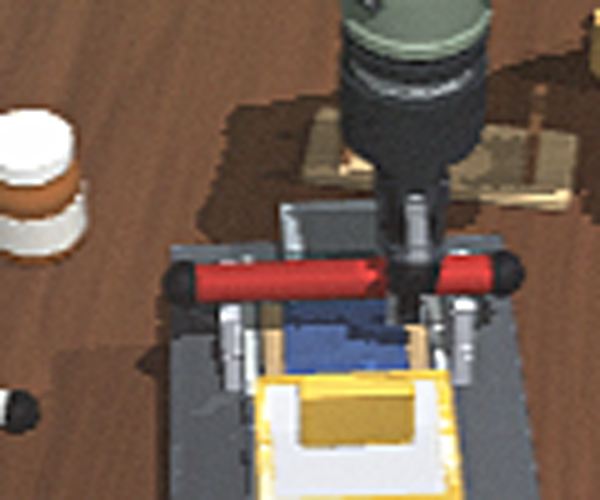

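```bash
python3 -m pendant '{"travel":[[-4,0,0],[-8,0,0],[-10,0,0],[-10,0,0],[-8,0,0],[-6,0,0],[-4,0,0],[0,0,0],[0,0,0]],"rotation":[[0,0,0],[0,0,0],[0,0,0],[0,0,0],[0,0,0],[0,0,0],[0,0,0],[0,0,0],[0,0,0]],"gripper":[-1,-1,-1,-1,-1,-1,-1,-1,-1]}'
python3 -c "
from h import *
go(.4595,-.269,.15,-1.8)
p,d=cams.snapshot('side')
cv2.imwrite('pics/side10.png',cv2.resize(p[140:260,260:380,::-1],None,fx=5,fy=5,interpolation=2))"
```

```text
t: 12.75
tcp_pos: [0.4929, -0.0036, 0.1851]
eef_rot: [-0.064, -0.704, -0.064, 0.704]
force: [-0.4, 0.2, -10.1]
opening: 0.246
t 12.75 tcp [ 0.4929 -0.0036  0.1851] open 0.246 F [ -0.36   0.18 -10.06] M [-0.057 -0.063 -0.007]
travel now-frame mm [ 35.1 255.   80.5] target-frame [ 35.1 266.3  25.1] rot deg [12.15  0.03 -0.  ]
```

View pics/side10.png

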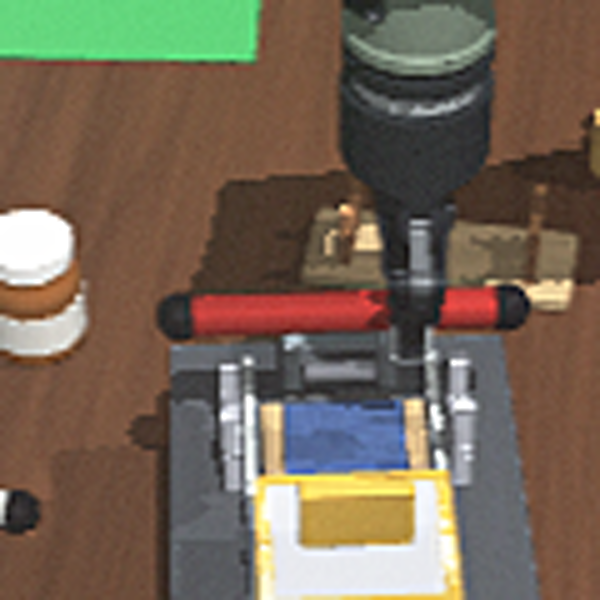

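```bash
python3 -m pendant '{"travel":[[0,10,3],[0,20,7],[0,33,10],[0,40,13],[0,40,13],[0,40,12],[0,33,10],[0,24,7],[0,11,4],[0,4,1]],"rotation":[[0,0,0],[0,0,0],[0,0,0],[0,0,0],[0,0,0],[0,0,0],[0,0,0],[0,0,0],[0,0,0],[0,0,0]],"gripper":[-1,-1,-1,-1,-1,-1,-1,-1,-1,-1]}'
python3 -m pendant '{"travel":[[0,0,0],[0,0,0],[0,0,0],[0,0,0],[0,0,0],[0,0,0]],"rotation":[[2,0,0],[4,0,0],[4,0,0],[2,0,0],[0,0,0],[0,0,0]],"gripper":[-1,-1,-1,-1,-1,-1]}'
python3 - <<'E'
from h import *
go(.4595,-.269,.15,-1.8)
for n in("side","top"):
    p,d=cams.snapshot(n);W=cloud(n,d);p=p.astype(int)
    b=(140,240,280,400) if n=="side" else (190,300,380,460)
    cv2.imwrite(f"pics/{n}11.png",cv2.resize(p[b[0]:b[1],b[2]:b[3],::-1].astype(np.uint8),None,fx=5,fy=5,interpolation=2))
    m=(p[...,0]>90)&(p[...,1]<60)&(p[...,2]<60)&(W[...,2]>.14)&(abs(W[...,1]+.27)<.1)
    P=W[m];c=P.mean(0);u,s,vt=np.linalg.svd(P-c,full_matrices=False);t=(P-c)@vt[0]
    print(n,len(P),c.round(4),vt[0].round(4),(c+vt[0]*t.min()).round(4),(c+vt[0]*t.max()).round(4))
E
```

```text
t: 13.8
tcp_pos: [0.4595, -0.2701, 0.1848]
eef_rot: [-0.063, -0.704, -0.063, 0.705]
force: [0.1, 0.6, -9.1]
opening: 0.244
t: 14.4
tcp_pos: [0.4603, -0.2681, 0.1852]
eef_rot: [0.01, -0.707, 0.009, 0.707]
force: [1.0, -0.2, -8.8]
opening: 0.241
t 14.4 tcp [ 0.4603 -0.2681  0.1852] open 0.241 F [ 0.97 -0.21 -8.77] M [-0.016 -0.031  0.022]
travel now-frame mm [35.2  1.   0.7] target-frame [35.2  1.   0.7] rot deg [0.25 0.02 0.02]
side 139 [ 0.4962 -0.261   0.2092] [-0.9995  0.0314  0.0075] [ 0.5721 -0.2633  0.2087] [ 0.4113 -0.2583  0.2099]
top 229 [ 0.5236 -0.2637  0.2277] [-0.3336  0.1809  0.9252] [ 0.5358 -0.2703  0.1939] [ 0.4366 -0.2165  0.469 ]
```

View pics/side11.png

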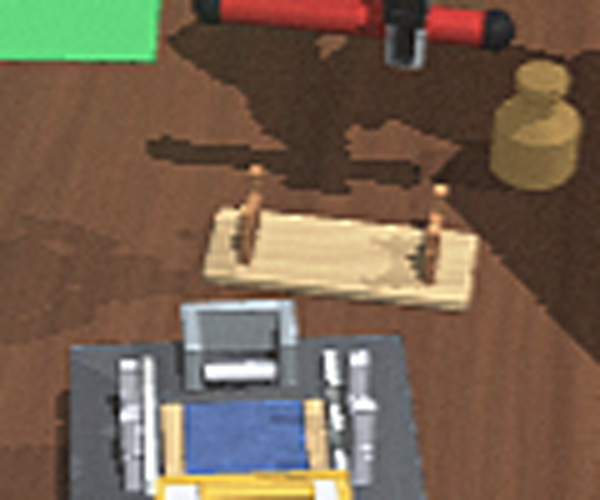

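View pics/top11.png

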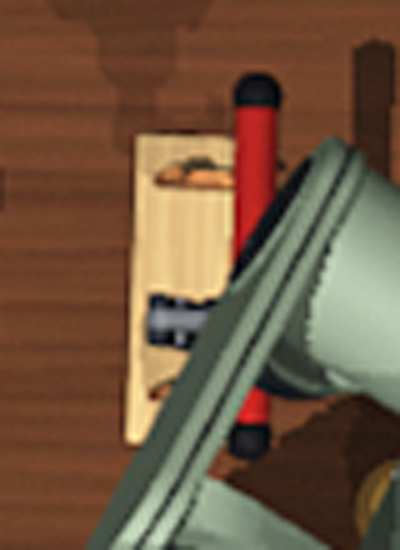

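```bash
python3 - <<'E'
from h import *
for z,pts in((.206,[(431.6,208.2),(430,278.4)]),):
    for u,v in pts:
        o=cloud("top",np.full((480,640),1.0)); c=cams.get_calibration("top")["xyz"]
        ui,vi=int(u),int(v); a=o[vi,ui]+(u-ui)*(o[vi,ui+1]-o[vi,ui])+(v-vi)*(o[vi+1,ui]-o[vi,ui])
        r=a-c; print((c+r*(z-c[2])/r[2]).round(4))
E
```

```text
[ 0.5829 -0.2714  0.206 ]
[ 0.4029 -0.2674  0.206 ]
```

```bash
python3 -m pendant '{"travel":[[5,0,-1],[10,0,0],[18,0,0],[22,0,0],[22,0,0],[18,0,0],[12,0,0],[8,0,0],[3,0,0],[0,0,0]],"rotation":[[0,0,0],[0,0,0],[0,0,0],[0,0,0],[0,0,0],[0,0,0],[0,0,0],[0,0,0],[0,0,0],[0,0,0]],"gripper":[-1,-1,-1,-1,-1,-1,-1,-1,-1,-1]}'
python3 - <<'E'
from h import *
go(.461,-.269,.03,-1.8)
for n in("side","top"):
    p,d=cams.snapshot(n);W=cloud(n,d);p=p.astype(int)
    b=(140,240,280,400) if n=="side" else (190,300,380,460)
    cv2.imwrite(f"pics/{n}12.png",cv2.resize(p[b[0]:b[1],b[2]:b[3],::-1].astype(np.uint8),None,fx=5,fy=5,interpolation=2))
E
```

```text
t: 15.5
tcp_pos: [0.4615, -0.269, 0.0673]
eef_rot: [-0.01, 0.707, -0.01, -0.707]
force: [-0.3, -0.3, -8.2]
opening: 0.241
t 15.5 tcp [ 0.4615 -0.269   0.0673] open 0.241 F [-0.32 -0.34 -8.25] M [ 0.067 -0.004 -0.032]
travel now-frame mm [37.3 -0.   0.5] target-frame [37.3 -0.   0.5] rot deg [ 0.14 -0.01 -0.01]
```

View pics/side12.png

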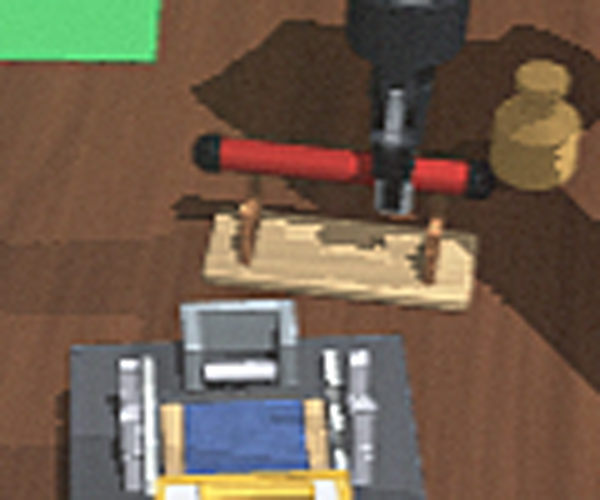

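View pics/top12.png

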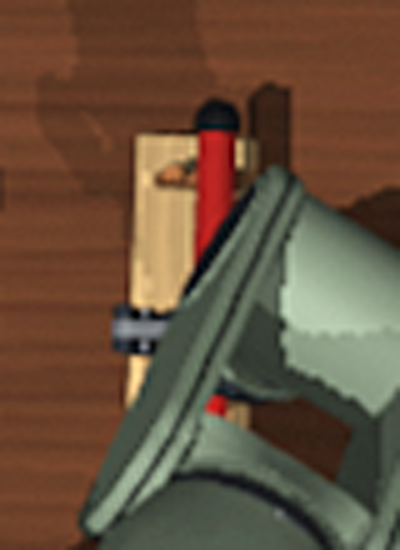

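```bash
python3 -m pendant '{"travel":[[4,0,0],[6,0,0],[7,0,0],[7,0,0],[5,0,0],[3,0,0],[2,0,0],[0,0,0],[0,0,0]],"rotation":[[0,0,0],[0,0,0],[0,0,0],[0,0,0],[0,0,0],[0,0,0],[0,0,0],[0,0,0],[0,0,0]],"gripper":[-1,-1,-1,-1,-1,-1,-1,-1,-1]}'
python3 - <<'E'
from h import *
go(.461,-.269,.03,-1.8)
for n in("side",):
    p,d=cams.snapshot(n);W=cloud(n,d);p=p.astype(int)
    b=(140,240,280,400) if n=="side" else (190,300,380,460)
    cv2.imwrite(f"pics/{n}13.png",cv2.resize(p[b[0]:b[1],b[2]:b[3],::-1].astype(np.uint8),None,fx=5,fy=5,interpolation=2))
E
```

```text
t: 16.5
tcp_pos: [0.4615, -0.269, 0.0335]
eef_rot: [-0.01, 0.707, -0.01, -0.707]
force: [-0.5, 0.8, -8.4]
opening: 0.242
t 16.5 tcp [ 0.4615 -0.269   0.0335] open 0.242 F [-0.55  0.81 -8.37] M [ 0.021 -0.046  0.042]
travel now-frame mm [3.5 0.  0.5] target-frame [3.5 0.  0.5] rot deg [ 0.15 -0.02 -0.02]
```

View pics/side13.png

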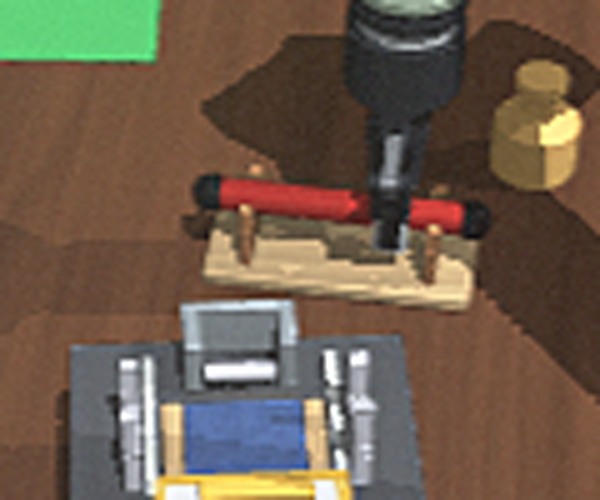

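Bar is in the slots at both uprights (247,235) and (433,255), still carried. I'll lower the last few mm.

```bash
python3 -m pendant '{"travel":[[1,0,0],[1,0,0],[1,0,0],[0.5,0,0],[0,0,0],[0,0,0]],"rotation":[[0,0,0],[0,0,0],[0,0,0],[0,0,0],[0,0,0],[0,0,0]],"gripper":[-1,-1,-1,-1,-1,-1]}'
```

```text
t: 17.15
tcp_pos: [0.4613, -0.2689, 0.0301]
eef_rot: [-0.01, 0.707, -0.01, -0.707]
force: [-0.5, 0.4, -5.7]
opening: 0.244
```

```bash
python3 -m pendant '{"travel":[[0.7,0,0],[0,0,0],[0,0,0],[0,0,0],[0,0,0],[0,0,0],[0,0,0]],"rotation":[[0,0,0],[0,0,0],[0,0,0],[0,0,0],[0,0,0],[0,0,0],[0,0,0]],"gripper":[-1,-1,-0.3,0.1,0.1,0.1,0.1]}'
python3 - <<'E'
from h import *
go(.461,-.269,.03,-1.8)
for n in("side",):
    p,d=cams.snapshot(n);p=p.astype(int)
    b=(140,240,280,400)
    cv2.imwrite(f"pics/{n}14.png",cv2.resize(p[b[0]:b[1],b[2]:b[3],::-1].astype(np.uint8),None,fx=5,fy=5,interpolation=2))
E
```

```text
t: 17.85
tcp_pos: [0.4615, -0.269, 0.0292]
eef_rot: [-0.01, 0.707, -0.01, -0.707]
force: [0.2, 0.2, 0.0]
opening: 0.551
t 17.85 tcp [ 0.4615 -0.269   0.0292] open 0.551 F [0.16 0.25 0.01] M [ 0.007 -0.033  0.025]
travel now-frame mm [-0.8  0.   0.5] target-frame [-0.8  0.   0.5] rot deg [ 0.15 -0.02 -0.02]
```

View pics/side14.png

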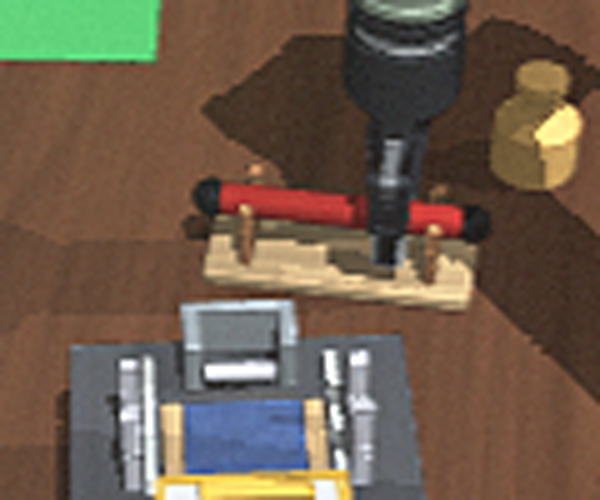

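```bash
python3 -m pendant '{"travel":[[-5,0,0],[-10,0,0],[-20,0,0],[-35,0,0],[-45,0,0],[-45,0,0],[-40,0,0],[-20,0,0],[0,0,0],[0,0,0]],"rotation":[[0,0,0],[0,0,0],[0,0,0],[0,0,0],[0,0,0],[0,0,0],[-4,0,0],[-8,0,0],[0,0,0],[0,0,0]],"gripper":[0.1,0.1,0.1,0.1,-1,-1,-1,-1,-1,-1]}'
python3 - <<'E'
from h import *
go(.4984,.1424,.24,10.25)
for n in("side","top"):
    p,d=cams.snapshot(n);p=p.astype(int);W=cloud(n,d)
    b=(140,260,260,400)
    cv2.imwrite(f"pics/{n}15.png",cv2.resize(p[b[0]:b[1],b[2]:b[3],::-1].astype(np.uint8),None,fx=4,fy=4,interpolation=2))
    m=(p[...,0]>90)&(p[...,1]<60)&(p[...,2]<60)&(abs(W[...,2]-.055)<.03)&(abs(W[...,1]+.27)<.05)
    P=W[m];c=P.mean(0);u,s,vt=np.linalg.svd(P-c,full_matrices=False);t=(P-c)@vt[0]
    print(n,len(P),c.round(4),vt[0].round(4),(c+vt[0]*t.min()).round(4),(c+vt[0]*t.max()).round(4))
E
```

```text
t: 18.9
tcp_pos: [0.461, -0.2687, 0.2493]
eef_rot: [0.063, 0.704, 0.063, -0.704]
force: [0.3, 0.2, 0.1]
opening: 0.002
t 18.9 tcp [ 0.461  -0.2687  0.2493] open 0.002 F [0.29 0.2  0.15] M [0.018 0.002 0.009]
travel now-frame mm [   9.2 -397.9 -109.8] target-frame [   9.3 -397.9 -110. ] rot deg [-0.02 -0.02 -0.02]
side 102 [ 0.4874 -0.2604  0.053 ] [-0.9994  0.0315  0.0132] [ 0.5735 -0.2631  0.0519] [ 0.4116 -0.2581  0.054 ]
top 251 [ 0.5234 -0.267   0.0589] [-0.9986  0.0506 -0.0165] [ 0.5749 -0.2696  0.0597] [ 0.4323 -0.2623  0.0574]
```

View pics/side15.png

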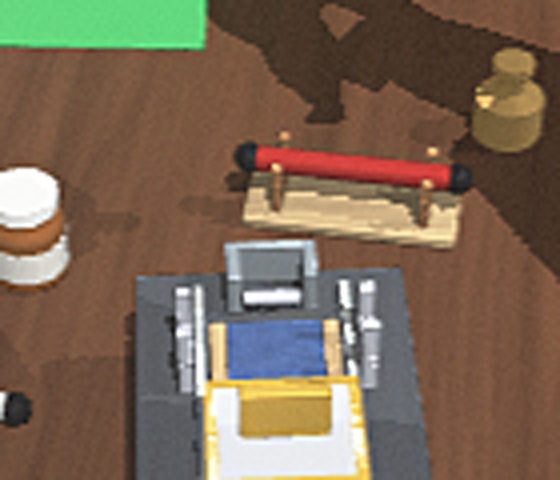

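Bar sits in both slots, (277,172) and (427,187) in the crop, level and within about 1–2 mm of centre. Next I move behind the handle.

```bash
python3 -m pendant '{"travel":[[0,-20,-6],[0,-40,-11],[0,-45,-12],[0,-46,-13],[0,-46,-13],[0,-46,-13],[0,-46,-13],[0,-45,-12],[0,-40,-11],[0,-20,-6]],"rotation":[[0,0,0],[0,0,0],[0,0,0],[0,0,0],[0,0,0],[0,0,0],[0,0,0],[0,0,0],[0,0,0],[0,0,0]],"gripper":[-1,-1,-1,-1,-1,-1,-1,-1,-1,-1]}'
python3 -c "
from h import *
go(.4984,.1424,.150,10.25)"
```

```text
t: 20.0
tcp_pos: [0.4979, 0.1415, 0.2473]
eef_rot: [-0.064, -0.703, -0.064, 0.705]
force: [-0.5, -0.6, -0.3]
opening: 0.001
t 20.0 tcp [0.4979 0.1415 0.2473] open 0.001 F [-0.48 -0.65 -0.27] M [ 0.008 -0.046  0.04 ]
travel now-frame mm [97.3 -0.8 -1. ] target-frame [97.3 -0.8 -0.7] rot deg [0.2  0.19 0.03]
```

```bash
python3 -m pendant '{"travel":[[10,-4,0],[20,0,0],[15,0,0],[10,0,0],[0,0,0],[0,0,0]],"rotation":[[0,0,0],[0,0,0],[0,0,0],[0,0,0],[0,0,0],[0,0,0]],"gripper":[-1,-1,-1,-1,-1,-1]}'
python3 - <<'E'
from h import *
go(.4984,.1424,.150,10.25)
for n in("side",):
    p,d=cams.snapshot(n)
    cv2.imwrite(f"pics/{n}16.png",cv2.resize(p[150:310,250:410,::-1],None,fx=3.7,fy=3.7,interpolation=2))
E
```

```text
t: 20.6
tcp_pos: [0.498, 0.1419, 0.1939]
eef_rot: [-0.064, -0.704, -0.063, 0.704]
force: [-0.4, -0.8, 0.1]
opening: -0.001
t 20.6 tcp [0.498  0.1419 0.1939] open -0.001 F [-0.44 -0.78  0.09] M [ 0.024 -0.003 -0.028]
travel now-frame mm [43.9 -0.5 -0.5] target-frame [43.9 -0.4 -0.5] rot deg [ 0.04  0.04 -0.01]
```

View pics/side16.png

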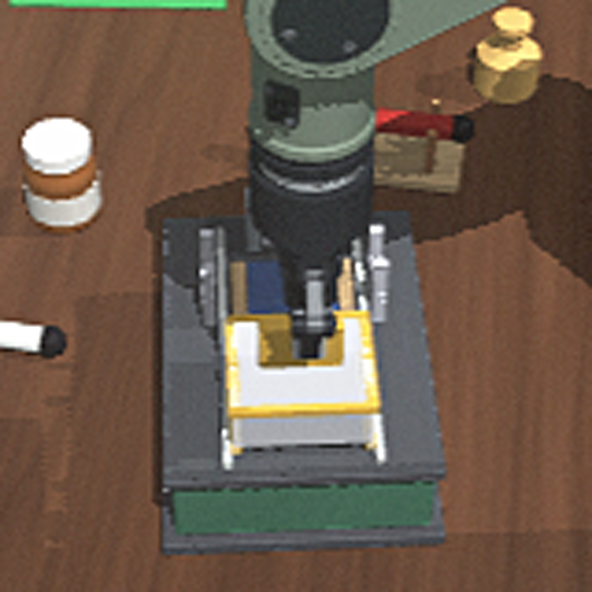

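```bash
python3 -m pendant '{"travel":[[0,-6,0],[12,0,0],[15,0,0],[10,0,0],[5,0,0],[0,0,0],[0,0,0]],"rotation":[[0,0,0],[0,0,0],[0,0,0],[0,0,0],[0,0,0],[0,0,0],[0,0,0]],"gripper":[-1,-1,-1,-1,-1,-1,-1]}'
python3 - <<'E'
from h import *
go(.505+.178*-.0915,.106-.984*.0915,.152,10.25)
for n in("side",):
    p,d=cams.snapshot(n)
    cv2.imwrite(f"pics/{n}17.png",cv2.resize(p[150:310,250:410,::-1],None,fx=3.7,fy=3.7,interpolation=2))
E
```

```text
t: 21.35
tcp_pos: [0.4972, 0.1484, 0.1523]
eef_rot: [0.064, 0.704, 0.064, -0.704]
force: [0.2, -0.3, 0.2]
opening: 0.001
t 21.35 tcp [0.4972 0.1484 0.1523] open 0.001 F [ 0.23 -0.34  0.21] M [ 0.054 -0.024 -0.009]
travel now-frame mm [  0.3 128.7  32.1] target-frame [  0.3 128.8  31.9] rot deg [ 0.1  -0.03 -0.  ]
```

View pics/side17.png

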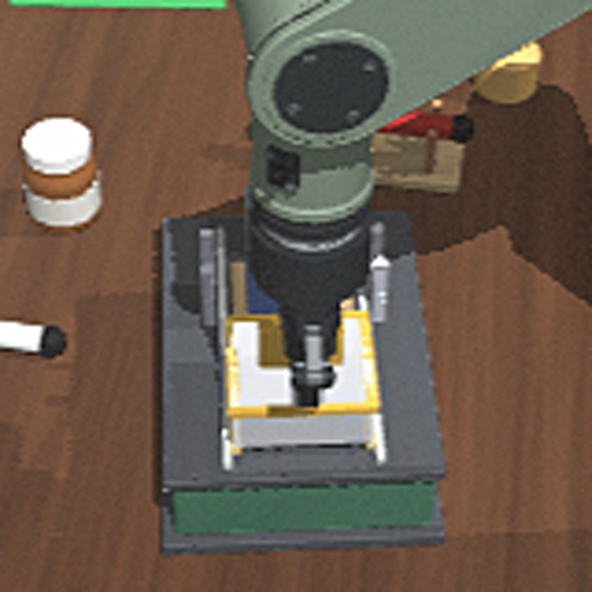

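```bash
python3 -m pendant '{"travel":[[0,6,0],[0,10,0],[0,10,0],[0,10,0],[0,12,0],[0,12,0],[0,12,0],[0,12,0],[0,10,0],[0,6,0]],"rotation":[[0,0,0],[0,0,0],[0,0,0],[0,0,0],[0,0,0],[0,0,0],[0,0,0],[0,0,0],[0,0,0],[0,0,0]],"gripper":[-1,-1,-1,-1,-1,-1,-1,-1,-1,-1]}'
python3 - <<'E'
from h import *
go(.505,.106,.152,10.25)
for n in("side",):
    p,d=cams.snapshot(n)
    cv2.imwrite(f"pics/{n}18.png",cv2.resize(p[150:310,250:410,::-1],None,fx=3.7,fy=3.7,interpolation=2))
E
```

```text
t: 22.4
tcp_pos: [0.5151, 0.0489, 0.1522]
eef_rot: [0.064, 0.704, 0.063, -0.704]
force: [-1.5, 4.1, 2.7]
opening: -0.002
t 22.4 tcp [0.5151 0.0489 0.1522] open -0.002 F [-1.52  4.14  2.74] M [0.504 0.143 0.003]
travel now-frame mm [  0.2 -58.   -0.3] target-frame [  0.2 -58.   -0.2] rot deg [ 0.05 -0.01 -0.01]
```

View pics/side18.png

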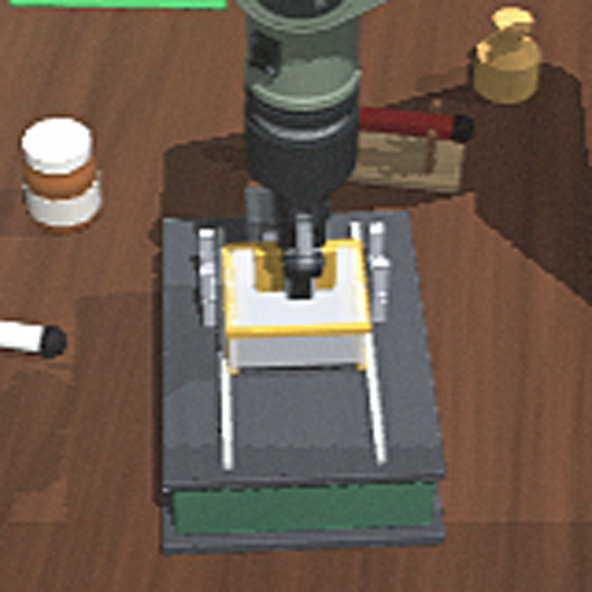

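```bash
python3 -m pendant '{"travel":[[0,6,0],[0,6,0],[0,5,0],[0,4,0],[0,4,0],[0,3,0],[0,0,0],[0,0,0]],"rotation":[[0,0,0],[0,0,0],[0,0,0],[0,0,0],[0,0,0],[0,0,0],[0,0,0],[0,0,0]],"gripper":[-1,-1,-1,-1,-1,-1,-1,-1]}'
python3 -c "
from h import *
go(.505,.106,.152,10.25)"
```

```text
t: 23.25
tcp_pos: [0.5183, 0.0314, 0.1523]
eef_rot: [-0.056, -0.704, -0.069, 0.705]
force: [-5.7, 35.1, 5.7]
opening: -0.004
t 23.25 tcp [0.5183 0.0314 0.1523] open -0.004 F [-5.7  35.07  5.67] M [5.056 0.749 0.017]
travel now-frame mm [  1.7 -75.8  -0. ] target-frame [  0.3 -75.8  -0.2] rot deg [-0.14  0.01  1.05]
```

```bash
python3 - <<'E'
from h import *
for n in("side","top"):
    p,d=cams.snapshot(n)
    a=p[150:310,250:410] if n=="side" else p[170:310,230:390]
    cv2.imwrite(f"pics/{n}19.png",cv2.resize(a[:,:,::-1],None,fx=3.7,fy=3.7,interpolation=2))
print(status.state()['force'])
E
```

```text
[-4.93792239 34.65587847  6.30436832]
```

View pics/side19.png

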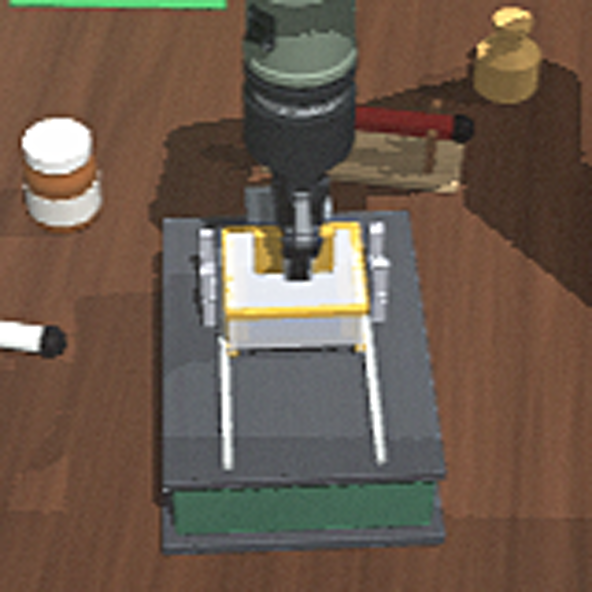

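View pics/top19.png

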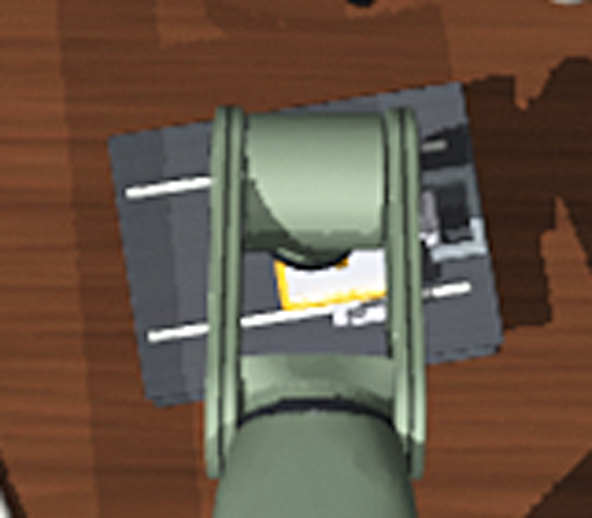

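```bash
python3 - <<'E'
from h import *
ey=np.array([-.178,.984,0]);ex=np.array([.984,.178,0]);o=np.array([.525,.0015,0])
p1,d1=cams.snapshot("side"); print(status.state()['force'].round(1))
for nm,p,d in(("start",np.load("pics/side0rgb.npy"),np.load("pics/side0.npy")),("now",p1,d1)):
    W=cloud("side",d);p=p.astype(int);y=(W-o)@ey;x=(W-o)@ex
    m=(p[...,0]>140)&(p[...,1]>100)&(p[...,2]<110)&(p[...,0]-p[...,2]>70)&(abs(x)<.07)&(abs(y)<.18)&(W[...,2]>.1)
    for lo,hi,l in((.13,.147,'frame'),(.15,.19,'handle')):
        k=m&(W[...,2]>lo)&(W[...,2]<hi)
        print(nm,l,k.sum(),np.percentile(y[k],[1,10,50,90,99]).round(4),np.percentile(x[k],[1,99]).round(3))
E
```

```text
[-4.9 34.   6. ]
start frame 250 [0.0572 0.0608 0.1276 0.1505 0.152 ] [-0.053  0.05 ]
start handle 224 [0.0997 0.1037 0.1097 0.1118 0.1132] [-0.03   0.026]
now frame 162 [-0.0337 -0.0282  0.0541  0.0585  0.0608] [-0.053  0.05 ]
now handle 70 [0.0081 0.0127 0.0169 0.0191 0.0206] [-0.029  0.027]
```

```bash
python3 -m pendant '{"travel":[[0,-4,0],[0,0,0],[0,0,0]],"rotation":[[0,0,0],[0,0,0],[0,0,0]],"gripper":[-1,-1,-1]}'
python3 -c "
from h import *
go(.505,.106,.152,10.25);print(status.state()['joints'].round(3))"
python3 -m pendant '{"travel":[[0,-4,0],[0,0,0],[0,0,0]],"rotation":[[0,0,0],[0,0,0],[0,0,0]],"gripper":[-1,-1,-1]}'
python3 - <<'E'
from h import *
go(.505,.106,.152,10.25)
for n in("side",):
    p,d=cams.snapshot(n)
    a=p[190:250,290:360]
    cv2.imwrite(f"pics/{n}20.png",cv2.resize(a[:,:,::-1],None,fx=9,fy=9,interpolation=2))
E
```

```text
t: 23.7
tcp_pos: [0.5183, 0.0311, 0.1522]
eef_rot: [-0.06, -0.704, -0.066, 0.705]
force: [-3.7, 20.5, 5.0]
opening: 0.0
t 23.7 tcp [0.5183 0.0311 0.1522] open 0.0 F [-3.67 20.53  5.02] M [ 2.881  0.493 -0.031]
travel now-frame mm [  0.9 -76.1  -0.2] target-frame [  0.2 -76.1  -0.2] rot deg [0.01 0.01 0.53]
[0.032 0.299 1.81  0.011 1.034 1.418]
t: 24.0
tcp_pos: [0.5182, 0.0319, 0.1521]
eef_rot: [-0.063, -0.704, -0.065, 0.704]
force: [-1.9, 9.2, 3.6]
opening: 0.001
t 24.0 tcp [0.5182 0.0319 0.1521] open 0.001 F [-1.9   9.16  3.58] M [1.273 0.332 0.027]
travel now-frame mm [  0.3 -75.3  -0.4] target-frame [  0.1 -75.3  -0.2] rot deg [0.09 0.01 0.17]
```

View pics/side20.png

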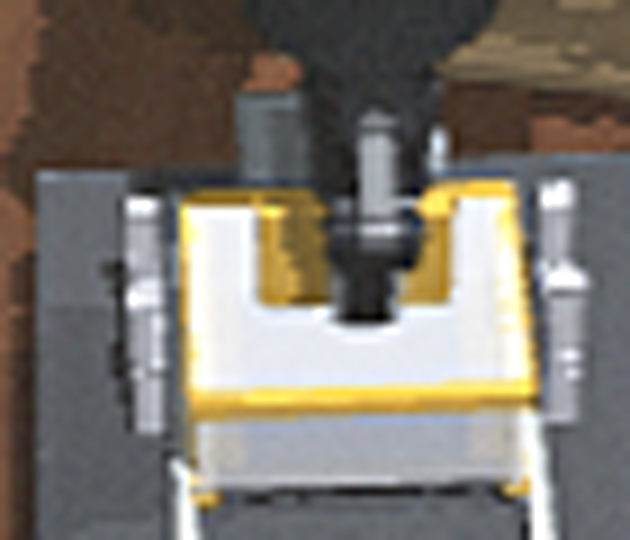

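```bash
python3 - <<'E'
from h import *
ey=np.array([-.178,.984,0]);ex=np.array([.984,.178,0]);o=np.array([.525,.0015,0])
for n in("top","side"):
    p=np.load(f"pics/{n}0rgb.npy");d=np.load(f"pics/{n}0.npy")
    W=cloud(n,d);y=(W-o)@ey;x=(W-o)@ex;z=W[...,2]
    print(n)
    for y0 in np.arange(-.13,.17,.01):
        k=(abs(x)<.12)&(abs(y-y0)<.005)&(z>.02)
        row=[]
        for x0 in np.arange(-.1,.101,.02):
            kk=k&(abs(x-x0)<.01); row.append('%4d'%(np.percentile(z[kk],80)*1000) if kk.sum()>2 else '  --')
        print('%6.2f'%y0,' '.join(row))
E
```

```text
top
 -0.13   --   --   --   --   --   --   --   --   --   --   --
 -0.12   --   --   --   --   --   --   --   --   --   --   --
 -0.11   --   --   --   --   --   --   --   --   --   --   --
 -0.10   93   92   91   90   84   91   91   87   91   90   88
 -0.09   92   93   92   95  127  126  128  123   94   93   93
 -0.08   91   93   92   91  127   92  123  116   92   93   91
 -0.07   90   93   93   94  125   93  121  125   96   91   94
 -0.06   91   91   95   95  126  108  123  111   93   91   90
 -0.05   88   91   93   93   95  103  104   93   95   91   93
 -0.04   93   92   93   93   92   91   94   94   94   93   92
 -0.03   92   92   94  100  101  100  101   98   93   93   93
 -0.02   90   92  147   99  102  103  103  100  150   91   91
 -0.01   91  137  141  134  136  137  135  136  140  138  137
 -0.00  140  146  145  144  144  144  143  142  144  143  144
  0.01  135  142  140  141  140  140  142  142  140  139  143
  0.02   91   92  149  100  101  101  101  103  147   93   91
  0.03   92   93   96   99  103  102  103  101   96   91   91
  0.04   90   92   94   99  105  116  115 
[... 2052 characters left out ...]
140   92   90   90
  0.07   90   91  103  140   --   --   --  140   92   90   89
  0.08   91   90   92  141   --   --   --  140   91   90   89
  0.09   89   91  100  140   --   --   --  139   90   90   90
  0.10   89   90  137  141  180  180  180  141   92   91   90
  0.11   90   90  101  157  175  175  175  140   95   91   91
  0.12   90   91   96  140  141  141  140  141   93   91   91
  0.13   91   90  128  140  140  140  140  140   96   90   88
  0.14   90   90   96  140  139  140  140  140   95   90   88
  0.15   90   90   98  135  134  133  134  134   93   91   91
  0.16   88   87   71   87   69   86   71   87   87   87   88
  0.17   90   90   90   88   90   89   90   89   89   88   88
```

```bash
cat >> h.py <<'E'
def guard(p,d,n="side"):
    ey=np.array([-.178,.984,0]);ex=np.array([.984,.178,0]);o=np.array([.525,.0015,0])
    W=cloud(n,d);p=p.astype(int);y=(W-o)@ey;x=(W-o)@ex
    m=(p[...,0]>140)&(p[...,1]>100)&(p[...,2]<110)&(p[...,0]-p[...,2]>70)&(abs(x)<.07)&(abs(y)<.18)&(W[...,2]>.1)
    for lo,hi,l in((.13,.147,'frame'),(.15,.19,'handle')):
        k=m&(W[...,2]>lo)&(W[...,2]<hi)
        print(l,k.sum(),np.percentile(y[k],[1,10,50,90,99]).round(4))
E
python3 - <<'E'
from h import *
p,d=cams.snapshot("side");guard(p,d)
p,d=cams.snapshot("top");a=p[170:310,230:390]
cv2.imwrite("pics/top21.png",cv2.resize(a[:,:,::-1],None,fx=3.7,fy=3.7,interpolation=2))
ey=np.array([-.178,.984,0]);ex=np.array([.984,.178,0]);o=np.array([.525,.0015,0])
W=cloud("top",d);y=(W-o)@ey;x=(W-o)@ex;z=W[...,2]
for y0 in np.arange(-.1,.09,.01):
        k=(abs(x)<.12)&(abs(y-y0)<.005)&(z>.02)
        row=[]
        for x0 in np.arange(-.1,.101,.02):
            kk=k&(abs(x-x0)<.01); row.append('%4d'%(np.percentile(z[kk],80)*1000) if kk.sum()>2 else '  --')
        print('%6.2f'%y0,' '.join(row))
E
```

```text
frame 192 [-0.0354 -0.0273  0.0533  0.0589  0.0606]
handle 67 [0.0081 0.0144 0.0176 0.0197 0.0212]
 -0.10   90   89   90   92   92   92   90   90   90   89   91
 -0.09   95   94   91   94  127  128  128  124   92   93   92
 -0.08   91   91   92   97  126   94  123  103   92   93   92
 -0.07   91   93   92   93  126   92  123  125   95   93   94
 -0.06   93   92   93   98  128  108  122   99   94   93   89
 -0.05   91   92   94   90  111  117  118   94   95   93   90
 -0.04   93   93   94   89   97  118   --   --   --   --   92
 -0.03   90   --   --   --   --  501  499   --   --   92   94
 -0.02   --   --  546  541  526  517  506  490   --   --   91
 -0.01  573  563  551  539  528  516  505  480   --   --   90
 -0.00  575  563  550  500  508  509  504  483   --   --   91
  0.01  573   90  121  491  508  509  504  490   --   --   93
  0.02  577   91  149  489  507  510  505  491   --   --   89
  0.03  580   93   93  488  506  510  507  492   --   --   90
  0.04  583   93   94  484  505  510  506  494   --   --   90
  0.05  583   90   97  484  505  510  506  494   --   --   90
  0.06  583   91   95  485  503  510  507  496   --   --   90
  0.07  582   89   93  480  502  509  510  499   --   --   --
  0.08  578  559  554  546  535  525  514  503   --   --   --
```

View pics/top21.png

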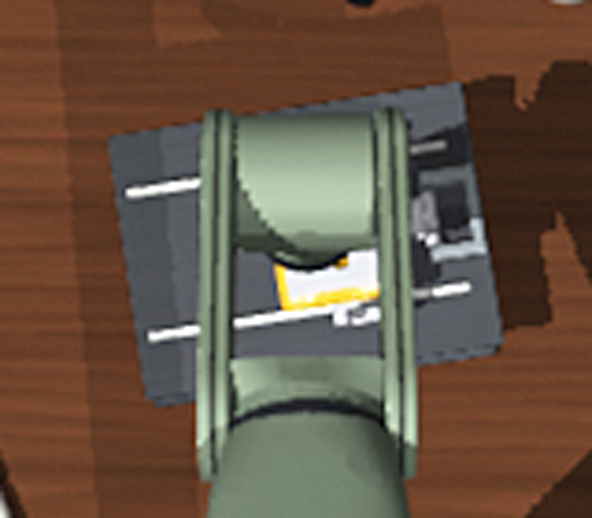

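The guard has stopped at about 0.092, where the latch roller begins: the tongue meets the roller at press y -55 mm. The gripper is clear of brackets and housing, so I'll push on in small steps and watch the force.

```bash
python3 -m pendant '{"travel":[[0,4,0],[0,4,0],[0,2,0],[0,0,0],[0,0,0],[0,0,0]],"rotation":[[0,0,0],[0,0,0],[0,0,0],[0,0,0],[0,0,0],[0,0,0]],"gripper":[-1,-1,-1,-1,-1,-1]}'
python3 - <<'E'
from h import *
go(.505,.106,.152,10.25)
p,d=cams.snapshot("side");guard(p,d);go(.505,.106,.152,10.25)
E
```

```text
t: 24.75
tcp_pos: [0.5183, 0.0313, 0.1524]
eef_rot: [-0.054, -0.704, -0.07, 0.705]
force: [-6.5, 40.2, 7.7]
opening: 0.004
t 24.75 tcp [0.5183 0.0313 0.1524] open 0.004 F [-6.49 40.18  7.7 ] M [ 5.948  0.908 -0.013]
travel now-frame mm [  2.  -75.9  -0. ] target-frame [  0.4 -75.9  -0.2] rot deg [-0.17  0.02  1.25]
frame 142 [-0.0338 -0.0295  0.0555  0.0585  0.0598]
handle 70 [0.0082 0.0119 0.0175 0.0197 0.0209]
t 24.8 tcp [0.5183 0.0313 0.1524] open 0.001 F [-6.73 40.82  6.99] M [5.986 0.837 0.057]
travel now-frame mm [  2.  -75.9   0. ] target-frame [  0.4 -75.9  -0.2] rot deg [-0.17  0.02  1.24]
```

```bash
python3 - <<'E'
import cv2,numpy as np
from station import cams
p,d=cams.snapshot("top")
a=np.load("pics/top0rgb.npy")[205:255,320:375];b=p[205:255,320:375]
s=np.load("pics/side0rgb.npy")[190:260,290:370]
z=lambda q:cv2.resize(q[:,:,::-1],(390,355),interpolation=1)
cv2.imwrite("pics/lt.png",np.hstack([z(a),z(b)]))
cv2.imwrite("pics/ls.png",cv2.resize(s[:,:,::-1],None,fx=8,fy=8,interpolation=1))
E
```

```text
(no output)
```

View pics/lt.png

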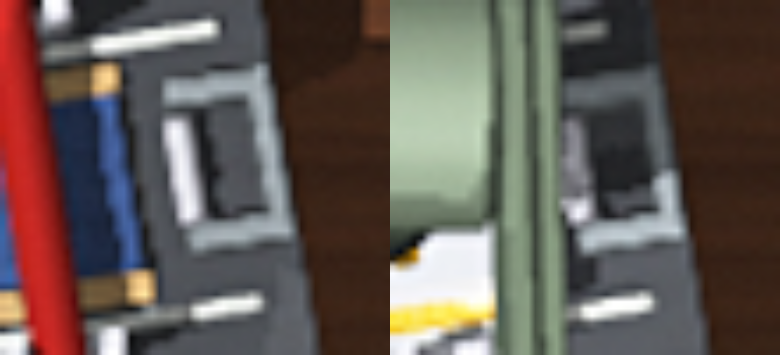

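View pics/ls.png

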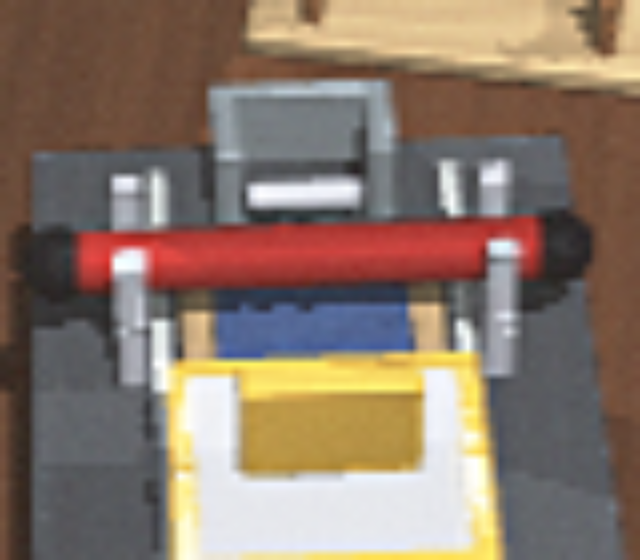

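```bash
python3 -m pendant '{"travel":[[0,-5,0],[0,-5,0],[0,-2,0],[0,0,0]],"rotation":[[0,0,0],[0,0,0],[0,0,0],[0,0,0]],"gripper":[-1,-1,-1,-1]}'
python3 - <<'E'
from h import *
p,d=cams.snapshot("side");guard(p,d);go(.505,.106,.152,10.25)
E
python3 -m pendant '{"travel":[[0,-3,0],[0,-3,0],[0,0,0]],"rotation":[[0,0,0],[0,0,0],[0,0,0]],"gripper":[-1,-1,-1]}'
python3 - <<'E'
from h import *
p,d=cams.snapshot("side");guard(p,d);go(.505,.106,.152,10.25)
E
```

```text
t: 25.25
tcp_pos: [0.5181, 0.0323, 0.152]
eef_rot: [-0.064, -0.704, -0.064, 0.704]
force: [-0.2, 3.0, 2.5]
opening: -0.003
frame 154 [-0.0341 -0.0299  0.0559  0.06    0.0617]
handle 64 [0.0084 0.0133 0.018  0.0205 0.0216]
t 25.3 tcp [0.5181 0.0321 0.152 ] open -0.004 F [-0.98  4.02  2.39] M [0.509 0.077 0.036]
travel now-frame mm [ -0.  -75.1  -0.4] target-frame [  0.  -75.1  -0.2] rot deg [ 0.1   0.01 -0.01]
t: 25.6
tcp_pos: [0.517, 0.0382, 0.152]
eef_rot: [-0.064, -0.704, -0.064, 0.704]
force: [-0.2, 2.9, 0.6]
opening: 0.002
frame 148 [-0.0267 -0.021   0.0621  0.0653  0.0663]
handle 59 [0.0144 0.0191 0.0238 0.026  0.0268]
t 25.65 tcp [0.517  0.0382 0.152 ] open 0.003 F [-1.2   3.87  2.11] M [0.456 0.059 0.014]
travel now-frame mm [  0.  -68.9  -0.3] target-frame [  0.  -68.9  -0.2] rot deg [0.09 0.   0.01]
```

The guard follows my finger back under about 3.5 N and stops hard at the same spot. To tell whether the gripper or the guard is meeting something, I'll raise the fingers and push again.

```bash
python3 -m pendant '{"travel":[[-6,0,0],[-6,0,0],[0,2,0],[0,3,0],[0,3,0],[0,3,0],[0,2,0],[0,0,0],[0,0,0]],"rotation":[[0,0,0],[0,0,0],[0,0,0],[0,0,0],[0,0,0],[0,0,0],[0,0,0],[0,0,0],[0,0,0]],"gripper":[-1,-1,-1,-1,-1,-1,-1,-1,-1]}'
python3 - <<'E'
from h import *
p,d=cams.snapshot("side");guard(p,d);go(.505,.106,.152,10.25)
E
```

```text
t: 26.55
tcp_pos: [0.5186, 0.0311, 0.1648]
eef_rot: [-0.058, -0.704, -0.067, 0.704]
force: [-4.6, 22.5, 5.9]
opening: -0.0
frame 161 [-0.0351 -0.0287  0.0545  0.0588  0.0606]
handle 81 [0.0061 0.0125 0.0173 0.0196 0.021 ]
t 26.6 tcp [0.5186 0.0311 0.1648] open 0.0 F [-4.78 22.46  6.79] M [ 3.553  0.773 -0.043]
travel now-frame mm [ 13.7 -76.    0.1] target-frame [ 12.8 -76.1   0. ] rot deg [-0.07 -0.05  0.69]
```

```bash
python3 - <<'E'
import cv2,numpy as np
from station import cams,status
p,d=cams.snapshot("side")
s=p[180:255,290:370]
cv2.imwrite("pics/ls2.png",cv2.resize(s[:,:,::-1],None,fx=8,fy=8,interpolation=cv2.INTER_CUBIC))
p,d=cams.snapshot("top")
cv2.imwrite("pics/lt2.png",cv2.resize(p[195:270,300:375,::-1],None,fx=8,fy=8,interpolation=cv2.INTER_CUBIC))
E
```

```text
(no output)
```

View pics/ls2.png

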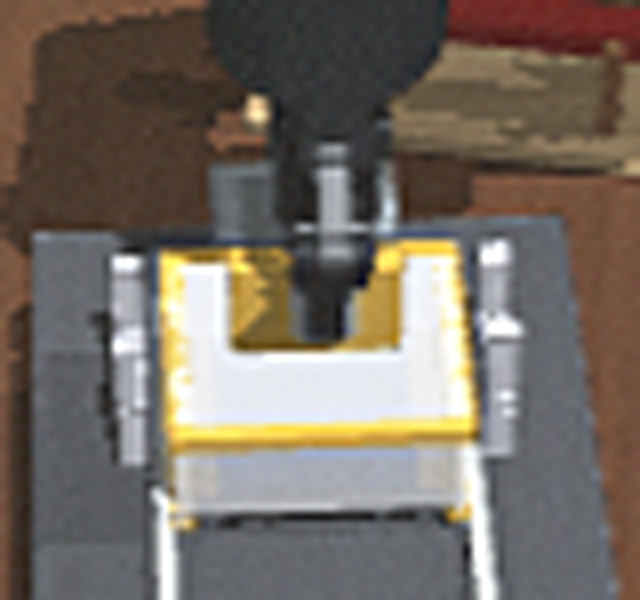

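View pics/lt2.png

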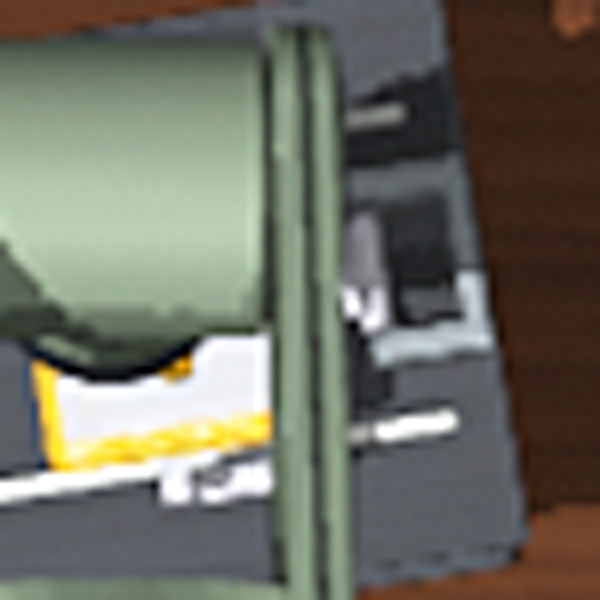

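```bash
python3 -m pendant '{"travel":[[0,-7,0],[0,-7,0],[5,0,0],[5,0,0],[0,8,0],[0,8,0],[0,7,0],[0,2,0],[0,0,0],[0,0,0]],"rotation":[[0,0,0],[0,0,0],[0,0,0],[0,0,0],[0,0,0],[0,0,0],[0,0,0],[0,0,0],[0,0,0],[0,0,0]],"gripper":[-1,-1,-1,-1,-1,-1,-1,-1,-1,-1]}'
python3 - <<'E'
from h import *
p,d=cams.snapshot("side");guard(p,d);go(.505,.106,.152,10.25)
E
```

```text
t: 27.7
tcp_pos: [0.5212, 0.0142, 0.1533]
eef_rot: [-0.064, -0.704, -0.064, 0.705]
force: [1.3, 3.0, -2.2]
opening: -0.003
frame 144 [-0.0519 -0.0473  0.0377  0.0405  0.0427]
handle 66 [-0.0079 -0.0033 -0.0002  0.0018  0.0031]
t 27.75 tcp [0.5212 0.0141 0.1534] open 0.002 F [ 0.23  3.4  -3.5 ] M [ 0.519 -0.13  -0.045]
travel now-frame mm [  1.4 -93.3  -0.6] target-frame [  1.4 -93.3  -0.5] rot deg [0.06 0.06 0.  ]
```

It clicked through: the guard is now at about 0.110 with a low force. I'll nudge it and retreat.

```bash
python3 -m pendant '{"travel":[[0,1.5,0],[0,1,0],[0,0,0],[0,0,0],[0,-4,0],[0,-10,0],[0,-10,0],[0,0,0]],"rotation":[[0,0,0],[0,0,0],[0,0,0],[0,0,0],[0,0,0],[0,0,0],[0,0,0],[0,0,0]],"gripper":[-1,-1,-1,-1,-1,-1,-1,-1]}'
python3 - <<'E'
from h import *
p,d=cams.snapshot("side");guard(p,d);go(.505,.106,.152,10.25)
E
```

```text
t: 28.55
tcp_pos: [0.5175, 0.0368, 0.1544]
eef_rot: [0.065, 0.704, 0.064, -0.704]
force: [0.8, 0.4, 0.9]
opening: -0.001
frame 150 [-0.0512 -0.0474  0.0377  0.0412  0.0424]
handle 25 [-0.0076 -0.0056 -0.0011  0.0023  0.0036]
t 28.6 tcp [0.5175 0.0363 0.1544] open -0.002 F [-0.74  0.15  0.24] M [ 0.055 -0.012 -0.041]
travel now-frame mm [  2.3 -70.8  -0.3] target-frame [  2.4 -70.8  -0.1] rot deg [ 0.2  -0.03 -0.04]
```

Guard holds on its own. Now up and away, then a final check.

```bash
python3 -m pendant '{"travel":[[-10,0,0],[-20,0,0],[-30,0,0],[-30,0,0],[-30,0,0],[-20,-30,0],[0,-40,0],[0,-40,0],[0,-20,0],[0,0,0]],"rotation":[[0,0,0],[0,0,0],[0,0,0],[0,0,0],[0,0,0],[0,0,0],[0,0,0],[0,0,0],[0,0,0],[0,0,0]],"gripper":[-1,-1,-1,-1,-1,-1,-1,-1,-1,-1]}'
python3 - <<'E'
from h import *
go(0.5,0.1,.3,10.25)
p,d=cams.snapshot("side");guard(p,d)
cv2.imwrite("pics/fin_s.png",p[:,:,::-1])
W=cloud("side",d);p=p.astype(int)
m=(p[...,0]>90)&(p[...,1]<60)&(p[...,2]<60)&(abs(W[...,2]-.055)<.03)&(abs(W[...,1]+.27)<.05)
P=W[m];c=P.mean(0);u,s,vt=np.linalg.svd(P-c,full_matrices=False);t=(P-c)@vt[0]
print(len(P),c.round(4),vt[0].round(4),(c+vt[0]*t.min()).round(4),(c+vt[0]*t.max()).round(4))
p,d=cams.snapshot("top");guard(p,d,"top");cv2.imwrite("pics/fin_t.png",p[:,:,::-1])
E
```

```text
t: 29.6
tcp_pos: [0.4938, 0.1655, 0.2949]
eef_rot: [0.065, 0.705, 0.065, -0.704]
force: [-0.4, -0.8, 0.1]
opening: 0.002
t 29.6 tcp [0.4938 0.1655 0.2949] open 0.002 F [-0.44 -0.84  0.15] M [ 0.01  -0.004  0.047]
travel now-frame mm [-5.1 65.5  5.9] target-frame [-5.1 65.5  5.6] rot deg [ 0.29 -0.07  0.02]
frame 123 [-0.0509 -0.0466  0.0375  0.041   0.042 ]
handle 30 [-0.01   -0.0073 -0.0021  0.0013  0.0031]
93 [ 0.4437 -0.2629  0.0574] [-0.9989  0.0453  0.0135] [ 0.4762 -0.2644  0.0569] [ 0.4146 -0.2616  0.0578]
frame 196 [-0.0491 -0.0476  0.0158  0.0406  0.0424]
handle 81 [-0.0093 -0.008  -0.0042  0.      0.0011]
```

View pics/fin_s.png

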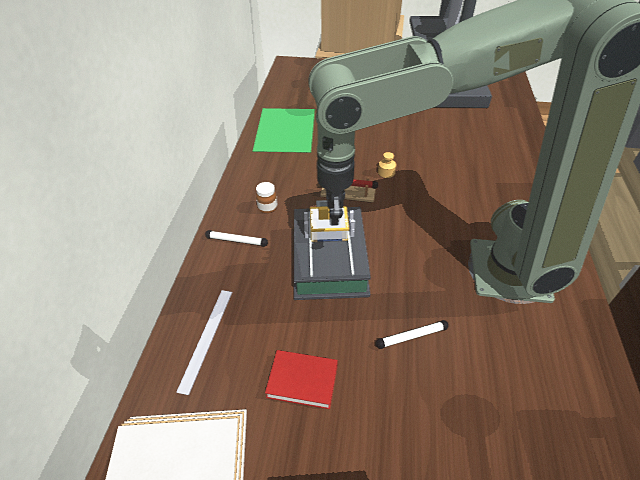

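View pics/fin_t.png

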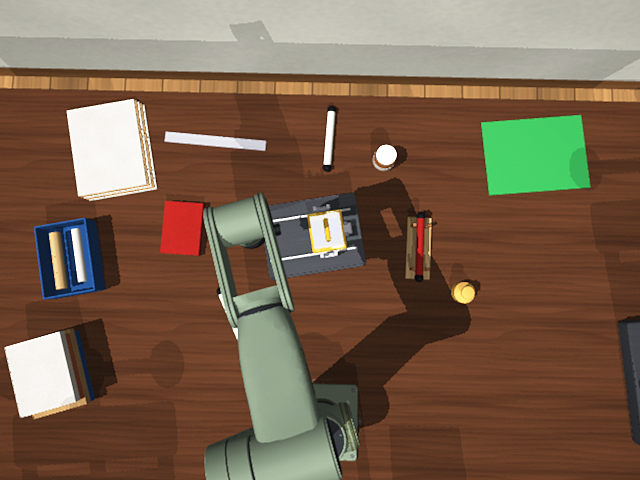

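The last pictures show the bar in the rest from (422,213) to (419,278), and the guard shut at (327,231) in the top view. The jar, weight and book are where they started, and the gripper is clear.

```bash
python3 -c "
from station import hand_in
print(hand_in())"
```

```text
the job is handed in; nothing more can be done
None
```

I moved the bar to the rest and latched the guard shut, then handed the job in at about 30 s; no verdict is reported.

- **Bar:** I found the balance point with small test lifts, about 33 mm from the centre towards the robot. I lifted the bar level there at 38 N, laid it in both slots of the rest and let go. After release it lay level and within 1–2 mm of the rest's centre in the side camera. The last side picture was partly blocked by the gripper, but the last top picture shows it still in the slots.
- **Guard:** The guard first stuck hard at about 0.092 m, where the roller begins. It held against a fingertip push of up to about 41 N, well over the roughly 10 N described. A slightly quicker push from a short run-up took it past the click.
- **Guard check:** After I backed off, both cameras put it at about 0.11 m, holding by itself.
- **Doubts:** I never found out why the first pushes stuck. The 41 N push was by the fingers on the handle. If the 40 N limit for the arm and gripper body also counts the fingers, that push would break it.
- **Bystanders:** The jar, brass weight and loose book look unmoved by eye in the last pictures. The robot was touching nothing, with the wrist force near zero.

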